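Snap the lid onto a centrifuge bucket

TASK

Lift the larger of the two lids off its hook on the drying rack, set it on the open centrifuge bucket and push it straight down until both spring clips snap over its rim. Then keep pushing on it with about 10 N (a kilo's weight) and finish like that, still pressing the lid down on its seal; leave everything else where it stands.

Things in the scene. Friction and masses are not known exactly. Their poses are not given: they have to be found in the camera images.
- big_lid: The lid to fit: round, grey rim, clear centre, about 120 g; hangs level by its loop from either hook. Origin: centre of the flange's flat underside, z up its axis. Flange z 0 to 8 mm, 96 mm across at the top, edge tapering to 88 mm at the underside; below it a spigot 76 mm across, tapering to 70 mm, down to z = -14 mm.
- loop (a point): Centre of the opening of the big lid's rigid upright loop, 25 mm above its origin; lid's axes. Two flat legs, 14 mm along x, 5 mm along y, outer faces at y = +-22 mm (44 mm over both), stand on the flange's top (17 mm below this point); a flat bar 17 to 23 mm above it joins them. The hook passes along x. Pinch the legs from above, fingers closing along y, tips just above the flange.
- drying_rack: Steel drying rack, fixed. Origin on the bench, z up; y along its crossbar (at x = +30 mm, z = 215 mm); drip tray below, x -138 to +48 mm, y +-145 mm, 16 mm high. Two hooks: level 7 mm rods along x, axis z = 215 mm, at y = -75 and +75 mm, from the crossbar to free ends that point to -x (towards the robot).
- hook_right (a point): Where a lid's loop bar rests on the hook at the rack's y = -75 mm (top of the rod); rack's axes. The free end, 32 mm further to the rack's -x, turns up 14 mm above the rod's top. A lid must be lifted 15 to 26 mm (best 20), then drawn off at least 50 mm towards the rack's -x.
- hook_left (a point): The same point on the hook at the rack's y = +75 mm.
- bucket: The open bucket: round aluminium centrifuge bucket, seven small capped tubes in it, fixed in a black round holder 124 mm across. Origin on the bench under its axis, z up. Outside 92 mm, bore 80 mm, rim at z = 115 mm. Spring clips at its +x and -x sides, 18 mm wide; noses 7 mm thick, centre z = 130 mm, reach in to 45 mm from the axis; tabs end at z = 148 mm, 58 mm out.
- mouth (a point): Centre of the bucket's mouth at rim height, bucket's axes. As the lid (any yaw) is pushed down its edge spreads the clips: the push rises to some 7 to 14 N while the flange's underside is 13 to 7 mm above the rim, then drops suddenly, even to a slight pull, as the clips snap over the flange; from 5 mm above the rim only the seal pushes back.
- gasket (a joint): Compression (m) of the soft seal on the bucket's rim. 0: its top 5 mm above the rim; 0.005: level with the rim. It pushes back with 1 N plus 2 N per mm. A latched lid let go leaves it near 0.001 to 0.0015, a push of 5 N squeezes it to 0.0026, one of about 10 N to 0.005, where the lid sits hard on the rim.
- clip_front (a joint): Angle (rad) of the spring clip at the bucket's -x side: 0 upright, closed; about 0.05 while the lid's edge spreads it.
- clip_back (a joint): The same for the clip at the bucket's +x side.
- small_lid: Bystander: a lid of the same shape and the same loop, but only 68 mm across, on the other hook. Origin as for the big lid.
- closed_bucket: Bystander: twin of the bucket, fixed, already closed with its own lid; its loop ends 167 mm above the bench. Either bucket may stand nearer the robot. Origin on the bench under its axis.
- flask: Bystander: clear culture flask lying flat, 85 x 150 x 35 mm, loose. Origin centre of its underside.
- tip_box: Bystander: pipette tip box 122 x 84 x 74 mm, loose. Origin centre of its underside.
- tube_rack: Bystander: white tube rack 85 x 125 mm with tubes, 105 mm high, loose. Origin centre of its underside.
- wash_bottle: Bystander: white wash bottle, 68 mm across, 165 mm high, loose. Origin centre of its underside.
- timer: Bystander: bench timer 60 x 65 x 18 mm, loose. Origin centre of its underside.
There are look-alikes about, which are no part of the job. Leave any brown or red look-alike of the big_lid alone.

How it is judged:
By the outcome, as a careful person would: the job done as asked, in the order asked, and still so for the second after the job is handed in, while the arm keeps its last pose, push and grip.
It also fails if it takes over 58 s, if anything falls off the work surface, if the arm or the gripper's body presses on something with over 40 N, if the wrist force passes 120 N, or if a joint passes its speed limit or range.

ROBOT

A 7-joint arm with a two-finger parallel gripper is mounted at the origin on the work surface. World frame = base frame: x ahead of the robot, y to its left, z up, the work surface at z = 0. Lengths are in m, angles in degrees, forces in N, time in s.
With the tool pointing down it reaches from about 0.425 to 0.875 m from the base axis. Payload 4.7 kg.
Tool frame: the origin (TCP) lies at the centre of the arm's flange, where the gripper is bolted on; the fingertips stand 182 mm ahead of it and the grasp point (between the pads) lies 164 mm ahead of it; z points along the fingers, x is the direction in which the jaws open and shut, and the axes are right-handed (so a half turn about z gives the same grasp; the last joint's range is limited). The gripper opens to 87 mm and grips with 3 to 60 N. Pads are 19 mm wide; open, the fingers measure 117 mm over their backs; the gripper's body (75 mm by 190 mm) begins 51 mm behind the grasp point.
Start: joints at [-68.577, 18.392, -4.016, 83.108, 1.295, 78.541, -3.26], TCP at [0.229, 0.608, 0.405] pointing down, gripper open.
Joint ranges: [-163.93, 163.93], [-17.29, 119.83], [-79.2, 71.16], [3.27, 140.29], [-89.18, 269.18], [5.43, 117.66], [-154.24, 154.24]. Speed limits (degrees/s): [147.25, 147.25, 180, 180, 180, 180, 180].

INTERFACE

Orientations are given as [roll, pitch, yaw] about the fixed x, y, z axes, in that order (R = Rz(yaw) Ry(pitch) Rx(roll)).
In Python, from cell import env gives the robot as it stands. The module is installed in compiled form; this text tells all that it offers.
- The arm moves only by the tool carry_out, never from a script. Its argument "increments" is a list of rows, each a list of 5 numbers: the shift along the world's x, y, z in m, then the turn about the world's z in degrees, then the gripper's target within -1 to 1 (shut at 1, half-way at 0, fully open at -1). In form: [[dx, dy, dz, spin, jaw], ...]. A call has 1 to 20 rows; each row is the pose to reach, as a shift and turn from the pose commanded when the call began; what a row does not reach only later rows make up. A row lasts 1/10 s, in which the tool goes at most 50 mm and 8.59 degrees, less where a joint would pass 70% of its speed; a pose out of reach is approached as far as the arm can. A call with a gripper value outside its range is refused whole. The fingers move at their own pace and stop on an object; "grip_force" is the grip in N (left out, the last holds). Time passes only in rows, so rows that repeat a pose let the fingers close. It gives the time, the measured TCP pose, the force and the opening at its end, in the units of the state.
- env.get_obs(): the state, without advancing time (a new reading comes with each control period).
- env.read_camera(name): name is "side" or "top"; returns (picture, depth): 384x512x3 uint8, red, green, blue; 384x512 float32, m along the optical axis (not along the pixel's ray), 0 where there is no reading.
- env.get_calibration(name): a dict with "K" (3x3 intrinsics, pixels), "k1" (the pictures are not rectified: a ray, as slopes to the right and down, at radius r is drawn at 1 + k1 r^2 times it, then the intrinsics apply), "camera_from_world" (4x4, takes a point from world to camera coordinates). Camera axes: x right, y down, z forward; pixel columns grow to the right and rows downward; lengths in m; the calibration is good to about 2 mm. A picture is of the moment at which its call begins. get_calibration takes no time and is no camera call.
- env.sign_off(): hands the job in, once; it reports no verdict.
The state is a dict: "time_s": time; "qpos": joint angles; "joint_velocities": joint speeds; "effort": joint torques, N m; "tool_pos": TCP position; "tool_rot": TCP orientation; "force": force on the tool from outside, world axes, zero at the start; "wrist_torque": the same for the moment, N m; "grip_width": finger opening in m.
Only numpy, scipy, OpenCV 4.12 (cv2) and the standard library are available. Lean on these libraries where they do the work, as an engineer would, in place of code of your own. Each camera call takes 0.05 s, during which the arm holds its last target.

## Working session

There is one attempt and no reset: what is moved stays moved. The work goes in short steps, Python scripts to look and compute and a tool call to move; the robot and the scene stay as the last step left them, time stands still between calls to the robot, and variables do not carry over. Pictures are saved under pics/ and viewed, and the job is handed in when it is done.

Besides the shell and the picture viewer there is one more tool, called after "Emit:" as name(argument=value, ...) on one line, values as JSON. carry_out: Moves the arm, as the interface text tells. Its arguments: {"type":"object","properties":{"increments":{"type":"array"},"grip_force":{"type":"number"}},"required":["increments"]}

```bash
mkdir -p pics; cat > h.py <<'E'
import numpy as np, cv2
from cell import env
def grab(tag):
    for n in("side","top"):
        p,d=env.read_camera(n); cv2.imwrite(f"pics/{tag}_{n}.png",p[:,:,::-1]); np.save(f"pics/{tag}_{n}.npy",d)
def cal(n):
    c=env.get_calibration(n); return np.array(c["K"],float),float(c["k1"]),np.array(c["camera_from_world"],float)
def slopes(n,uv):
    K,k1,T=cal(n); uv=np.atleast_2d(np.array(uv,float))
    xd=(uv[:,1]-K[1,2])/K[1,1]; 
    D=np.c_[(uv[:,0]-K[0,2]-K[0,1]*xd)/K[0,0],xd]; s=D.copy()
    for _ in range(30): s=D/(1+k1*(s**2).sum(1,keepdims=True))
    return s
def depthpts(n,uv,d):
    K,k1,T=cal(n); s=slopes(n,uv); uv=np.atleast_2d(uv).astype(int); z=d[uv[:,1],uv[:,0]]
    P=np.c_[s*z[:,None],z]; return (P-T[:3,3])@T[:3,:3]
def plane(n,uv,zz):
    K,k1,T=cal(n); s=slopes(n,uv); R=T[:3,:3]; o=-R.T@T[:3,3]; r=np.c_[s,np.ones(len(s))]@R
    return o+r*((zz-o[2])/r[:,2])[:,None]
def proj(n,P):
    K,k1,T=cal(n); c=np.atleast_2d(P)@T[:3,:3].T+T[:3,3]; s=c[:,:2]/c[:,2:]; s=s*(1+k1*(s**2).sum(1,keepdims=True))
    return np.c_[s,np.ones(len(s))]@K[:2].T
E
python3 - <<'E'
from h import *
grab("a"); o=env.get_obs(); print(o)
for n in("side","top"): 
    K,k1,T=cal(n); print(n,K,k1,T, -T[:3,:3].T@T[:3,3])
E
```

```text
{'time_s': 0.1, 'qpos': array([-68.57889603,  18.43606507,  -4.01541325,  83.16747501,
         1.29504176,  78.54153142,  -3.2605532 ]), 'joint_velocities': array([ 0.04209377, -0.04389535, -0.05467218, -0.28132579, -0.01146009,
        0.00039726, -0.00214513]), 'effort': array([ 1.75312307e-04, -4.92570949e+01, -4.05628402e-01, -3.13396418e+01,
       -6.39804220e-02,  3.95458750e-02,  4.51779124e-05]), 'tool_pos': array([0.22880595, 0.60820621, 0.40376023]), 'tool_rot': array([1.79994462e+02, 9.98371807e-02, 6.93878191e+01]), 'force': array([ 0.51946883, -0.39277468, -0.0008411 ]), 'wrist_torque': array([ 0.02635584,  0.09203287, -0.01427594]), 'grip_width': 0.0870039497101882}
side [[497.50133316   0.         255.13794467]
 [  0.         497.50133316 194.97416268]
 [  0.           0.           1.        ]] -0.014983730494684676 [[ 0.72866866 -0.68476098  0.0120157  -0.41684292]
 [-0.52974821 -0.57466234 -0.62380288  0.41620617]
 [ 0.43406084  0.44818031 -0.78148934  1.5283199 ]
 [ 0.          0.          0.          1.        ]] [-0.13915898 -0.73122266  1.45900498]
top [[496.13206214   0.         249.96688844]
 [  0.         496.13206214 195.02538085]
 [  0.           0.           1.        ]] -0.13242452958785703 [[-0.0838852  -0.99646308 -0.0049594   0.08258339]
 [-0.97503927  0.0831064  -0.20589259  0.58417247]
 [ 0.20557652 -0.01243573 -0.97856203  1.33927348]
 [ 0.          0.          0.          1.        ]] [0.30119544 0.05039767 1.43124852]
```

View pics/a_side.png

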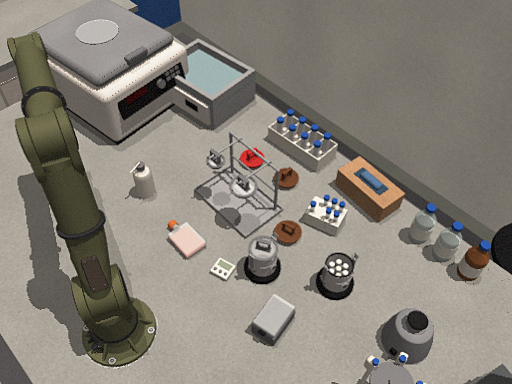

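View pics/a_top.png

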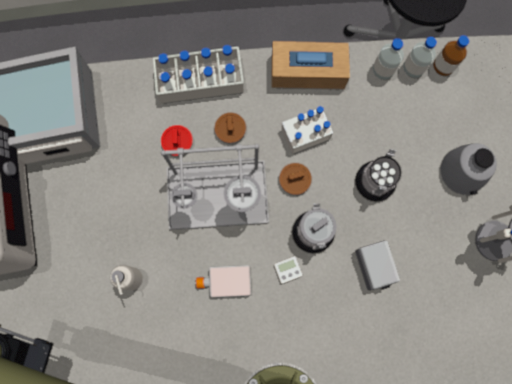

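Candidates for the big lid in the top view: grey lid on the hook (242,195), smaller grey lid on the other hook (184,195), closed bucket's lid (317,228), red lid (177,140), brown lids (230,128) and (295,180). I choose the hanging grey one at (242,195), which is at (243,187) in the side view. The open bucket is at (382,175) top and (338,270) side. A close crop will check the choice.

```bash
python3 - <<'E'
import cv2,numpy as np
s=cv2.imread("pics/a_side.png");t=cv2.imread("pics/a_top.png")
def c(im,x,y,w,h,k): return cv2.resize(im[y:y+h,x:x+w],None,fx=k,fy=k,interpolation=cv2.INTER_CUBIC)
cv2.imwrite("pics/c1.png",np.hstack([c(t,160,140,110,100,3.6),c(s,190,130,110,100,3.6)]))
cv2.imwrite("pics/c2.png",np.hstack([c(t,350,140,65,70,6),c(s,305,235,65,70,6)]))
E
python3 - <<'E'
from h import *
d=np.load("pics/a_top.npy");ds=np.load("pics/a_side.npy")
for n,D,uvs in(("top",d,[(242,195),(184,195),(382,175),(317,228),(258,150),(170,150)]),("side",ds,[(243,187),(215,160),(338,270)])):
    print(n,np.c_[uvs,depthpts(n,uvs,D).round(3)])
E
```

```text
top [[ 2.42e+02  1.95e+02  5.58e-01  5.50e-02  2.17e-01]
 [ 1.84e+02  1.95e+02  5.69e-01  1.99e-01  2.22e-01]
 [ 3.82e+02  1.75e+02  6.06e-01 -3.38e-01  1.00e-01]
 [ 3.17e+02  2.28e+02  4.66e-01 -1.30e-01  1.68e-01]
 [ 2.58e+02  1.50e+02  7.39e-01 -4.00e-03 -3.00e-03]
 [ 1.70e+02  1.50e+02  7.56e-01  2.59e-01  1.50e-02]]
side [[ 2.43e+02  1.87e+02  5.64e-01  5.30e-02  1.82e-01]
 [ 2.15e+02  1.60e+02  5.71e-01  2.05e-01  1.88e-01]
 [ 3.38e+02  2.70e+02  6.02e-01 -3.46e-01  9.80e-02]]
```

View pics/c1.png

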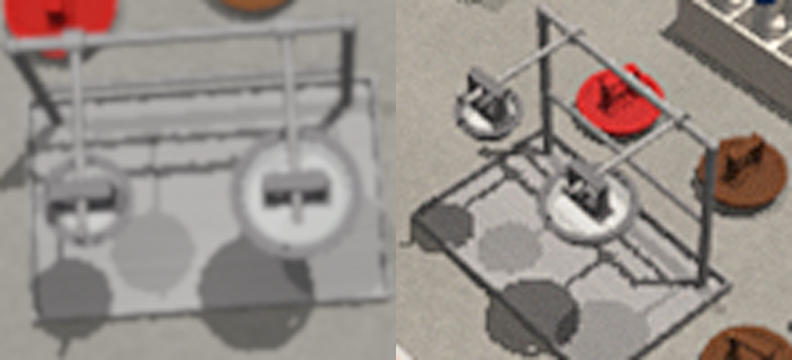

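View pics/c2.png

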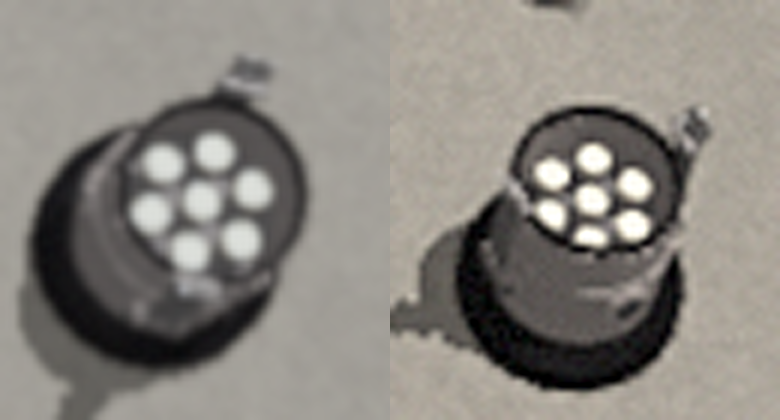

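The crop confirms it. The lid on the right hook is large with a grey rim and clear centre, and the other hook's lid is clearly smaller. Next are the measurements.

```bash
python3 - <<'E'
from h import *
from scipy.optimize import least_squares
def cloud(n,box):
    D=np.load(f"pics/a_{n}.npy"); x,y,w,h=box
    u,v=np.meshgrid(range(x,x+w),range(y,y+h)); uv=np.c_[u.ravel(),v.ravel()]; uv=uv[D[uv[:,1],uv[:,0]]>0]
    return uv,depthpts(n,uv,D)
def fit(P,r):
    f=least_squares(lambda c:np.hypot(*(P-c[:2]).T)-r,P.mean(0),loss="soft_l1",f_scale=.002); return f.x,np.abs(f.fun).mean()
for n,b in(("top",(350,140,65,70)),("side",(305,235,65,70))):
    uv,P=cloud(n,b)
    m=(np.abs(P[:,2]-.115)<.007); c0=np.array([.605,-.34]); m&=np.hypot(*(P[:,:2]-c0).T)<.055; m&=np.hypot(*(P[:,:2]-c0).T)>.035
    print(n,"rim",m.sum(),np.median(P[m,2]),fit(P[m,:2],.043))
    k=P[:,2]>.122; k&=P[:,2]<.16;print("clip pts",np.c_[uv[k],P[k].round(3)])
for n,b in(("top",(215,160,55,70)),("side",(220,165,50,45))):
    uv,P=cloud(n,b); r=np.hypot(P[:,0]-.565,P[:,1]-.053)
    m=(np.abs(P[:,2]-.184)<.01)&(r<.06)&(r>.025); print(n,"lid",m.sum(),np.median(P[m,2]),P[m].min(0),P[m].max(0))
    k=(P[:,2]>.205)&(r<.035); print("bar",P[k].mean(0),P[k].min(0),P[k].max(0),k.sum())
# flange outline via Canny/threshold on planes
P=plane("top",[(161,152),(257,146)],.215);v=P[0]-P[1];print("crossbar",P.round(3),np.degrees(np.arctan2(-v[0],v[1])))
E
```

```text
top rim 215 0.1175891249404696 (array([ 0.60996093, -0.34167837]), np.float64(0.001987594655170104))
clip pts [[ 3.90e+02  1.49e+02  6.67e-01 -3.58e-01  1.46e-01]
 [ 3.91e+02  1.49e+02  6.66e-01 -3.60e-01  1.46e-01]
 [ 3.92e+02  1.49e+02  6.66e-01 -3.63e-01  1.47e-01]
 [ 3.93e+02  1.49e+02  6.66e-01 -3.66e-01  1.45e-01]
 [ 3.89e+02  1.50e+02  6.65e-01 -3.55e-01  1.44e-01]
 [ 3.90e+02  1.50e+02  6.65e-01 -3.59e-01  1.41e-01]
 [ 3.91e+02  1.50e+02  6.65e-01 -3.62e-01  1.40e-01]
 [ 3.92e+02  1.50e+02  6.63e-01 -3.62e-01  1.47e-01]
 [ 3.93e+02  1.50e+02  6.64e-01 -3.66e-01  1.43e-01]
 [ 3.94e+02  1.50e+02  6.63e-01 -3.68e-01  1.46e-01]
 [ 3.95e+02  1.50e+02  6.62e-01 -3.70e-01  1.49e-01]
 [ 3.96e+02  1.50e+02  6.63e-01 -3.75e-01  1.43e-01]
 [ 3.89e+02  1.51e+02  6.62e-01 -3.55e-01  1.42e-01]
 [ 3.90e+02  1.51e+02  6.63e-01 -3.59e-01  1.39e-01]
 [ 3.91e+02  1.51e+02  6.62e-01 -3.61e-01  1.41e-01]
 [ 3.92e+02  1.51e+02  6.61e-01 -3.62e-01  1.45e-01]
 [ 3.93e+02  1.51e+02  6.61e-01 -3.66e-01  1.42e-01]
 [ 3.94e+02  1.51e+02  6.61e-01 -3.69e-01  1.43e-01]
 [ 3.95e+02  1.51e+02  6.58e-01 -3.6
[... 9896 characters left out ...]
.74e+02  6.01e-01 -3.86e-01  1.25e-01]
 [ 3.35e+02  2.75e+02  5.67e-01 -3.59e-01  1.24e-01]
 [ 3.43e+02  2.75e+02  5.86e-01 -3.75e-01  1.23e-01]
 [ 3.40e+02  2.76e+02  5.76e-01 -3.71e-01  1.24e-01]]
top lid 728 0.18345948106379645 [0.52226459 0.00972404 0.17560692] [0.61773306 0.10378084 0.19141891]
bar [0.56852325 0.05631289 0.22233803] [0.53784903 0.03435166 0.20673612] [0.59963072 0.07703914 0.23316964] 148
side lid 299 0.1840132940868119 [0.51974358 0.00458218 0.17471782] [0.61852202 0.1066337  0.1932434 ]
bar [0.56626024 0.05404456 0.22089769] [0.53717518 0.03227004 0.20661126] [0.59875778 0.0804939  0.23438716] 101
crossbar [[0.689 0.253 0.215]
 [0.683 0.006 0.215]] -1.2903042715874378
```

```bash
cat > fit.py <<'E'
from h import *
from scipy.optimize import least_squares
def circ(P):
    f=least_squares(lambda c:np.hypot(P[:,0]-c[0],P[:,1]-c[1])-c[2],[*P[:,:2].mean(0),.045],loss="soft_l1",f_scale=.001); return f.x.round(4),round(float(np.abs(f.fun).mean()),4)
def outline(tag,n,c0,R,zlo,zhi,zp):
    D=np.load(f"pics/{tag}_{n}.npy"); v,u=np.nonzero(D>0); uv=np.c_[u,v]; P=depthpts(n,uv,D)
    m=(np.hypot(P[:,0]-c0[0],P[:,1]-c0[1])<R)&(P[:,2]>zlo)&(P[:,2]<zhi)
    M=np.zeros(D.shape,np.uint8); M[v[m],u[m]]=1
    cs,_=cv2.findContours(cv2.morphologyEx(M,cv2.MORPH_CLOSE,np.ones((5,5))),cv2.RETR_EXTERNAL,cv2.CHAIN_APPROX_NONE)
    c=max(cs,key=cv2.contourArea)[:,0].astype(float); return circ(plane(n,c,zp)),m.sum()
E
python3 - <<'E'
from fit import *
for n in("side","top"):
    print(n,"lid",outline("a",n,(.569,.056),.056,.17,.196,.183))
    print(n,"bucket",outline("a",n,(.61,-.342),.052,.105,.128,.118), outline("a",n,(.61,-.342),.052,.112,.126,.119))
print(plane("top",[(239.7,148.3),(242.5,201.7)],.217), plane("top",[(265/3.6+160,188/3.6+140),(330/3.6+160,186/3.6+140)],.2245))
# clip tab tops
print(proj("top",[(.61,-.3415,.115)]),proj("side",[(.61,-.3415,.115)]))
print("clips top",plane("top",[(250/6+350,68/6+140),(188/6+350,288/6+140)],.147))
E
```

```text
side lid ((array([0.5677, 0.0566, 0.0463]), 0.004), np.int64(413))
side bucket ((array([ 0.6082, -0.3428,  0.0472]), 0.0021), np.int64(247)) ((array([ 0.6088, -0.342 ,  0.0456]), 0.0018), np.int64(184))
top lid ((array([0.5696, 0.0566, 0.0468]), 0.0006), np.int64(902))
top bucket ((array([ 0.6097, -0.3412,  0.0466]), 0.0016), np.int64(288)) ((array([ 0.6102, -0.3419,  0.0457]), 0.0013), np.int64(219))
[[0.68008493 0.05087099 0.217     ]
 [0.54091363 0.05495166 0.217     ]] [[0.56527292 0.0750325  0.2245    ]
 [0.56286328 0.03012972 0.2245    ]]
[[384.33447794 172.33966414]] [[339.44118662 264.74872741]]
clips top [[ 0.65943001 -0.36084222  0.147     ]
 [ 0.56028352 -0.3176734   0.147     ]]
```

Emit:
carry_out(increments=[[0,0,0.07,0,-1],[0.03,-0.05,0.075,4,-1],[0.1,-0.15,0.075,10,-1],[0.2,-0.3,0.075,19,-1],[0.3,-0.48,0.075,19,-1],[0.341,-0.552,0.075,19,-1],[0.341,-0.552,0.075,19,-1],[0.341,-0.552,0.075,19,-1],[0.341,-0.552,0.075,19,-1],[0.341,-0.552,0.075,19,-1],[0.341,-0.552,0.075,19,-1],[0.341,-0.552,0.075,19,-1],[0.341,-0.552,0.075,19,-1],[0.341,-0.552,0.075,19,-1],[0.341,-0.552,0.075,19,-1],[0.341,-0.552,0.075,19,-1],[0.341,-0.552,0.075,19,-1],[0.341,-0.552,0.075,19,-1],[0.341,-0.552,0.075,19,-1],[0.341,-0.552,0.075,19,-1]])

```text
time_s: 2.1
tool_pos: [0.5695, 0.0574, 0.4799]
tool_rot: [180.0, -0.0, 88.5]
force: [-0.0, 0.4, 0.5]
grip_width: 0.087
```

Emit:
carry_out(increments=[[-0.001,-0.001,-0.04,0,-1],[-0.001,-0.001,-0.07,0,-1],[-0.001,-0.001,-0.08,0,-1],[-0.001,-0.001,-0.08,0,-1],[-0.001,-0.001,-0.08,0,-1]])

```text
time_s: 2.6
tool_pos: [0.5693, 0.0556, 0.4013]
tool_rot: [179.9, -0.0, 88.4]
force: [-0.1, -0.1, 0.6]
grip_width: 0.0871
```

```bash
python3 - <<'E'
from h import *
grab("b")
s=cv2.imread("pics/b_side.png");t=cv2.imread("pics/b_top.png")
c=lambda im,x,y,w,h,k: cv2.resize(im[y:y+h,x:x+w],None,fx=k,fy=k,interpolation=cv2.INTER_CUBIC)
cv2.imwrite("pics/b.png",np.hstack([c(t,190,140,100,110,4),c(s,190,110,100,110,4)]))
o=env.get_obs();print(o["tool_pos"],o["force"],o["qpos"])
E
```

```text
[0.56946941 0.05543819 0.4017783 ] [-0.09982931  0.15139544 -0.44490521] [-28.98899447   9.03158808  23.26561522  95.69208154  -3.69115776
  75.84030905  83.30346182]
```

View pics/b.png

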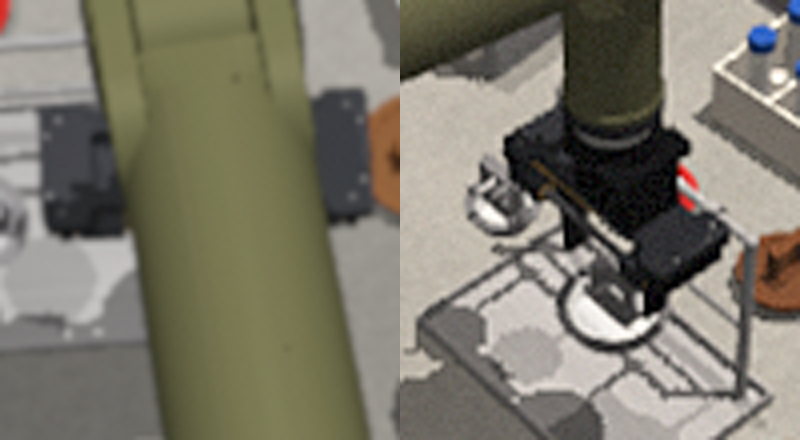

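The side crop shows the loop centred between the two fingers, at about (610,290) with the fingers near (575,235) and (655,290), and the body clear of the crossbar. I'll go down and pinch.

Emit:
carry_out(increments=[[0,0.001,-0.016,0,-1],[0,0.001,-0.028,0,-1],[0,0.001,-0.032,0,-1],[0,0.001,-0.032,0,-1],[0,0.001,-0.032,0,0.2],[0,0.001,-0.032,0,0.6],[0,0.001,-0.032,0,1],[0,0.001,-0.032,0,1],[0,0.001,-0.032,0,1],[0,0.001,-0.032,0,1],[0,0.001,-0.032,0,1],[0,0.001,-0.032,0,1]], grip_force=40)

```text
time_s: 3.9
tool_pos: [0.5689, 0.0564, 0.3678]
tool_rot: [180.0, -0.0, 88.4]
force: [-0.7, -0.3, 0.3]
grip_width: 0.0435
```

Emit:
carry_out(increments=[[0,0,0.01,0,1],[0,0,0.02,0,1],[0,0,0.02,0,1],[0,0,0.02,0,1],[0,0,0.02,0,1]])

```text
time_s: 4.4
tool_pos: [0.5688, 0.0564, 0.3876]
tool_rot: [-180.0, -0.0, 88.4]
force: [-0.5, 0.1, -1.2]
grip_width: 0.0438
```

```bash
python3 - <<'E'
from h import *
grab("c")
s=cv2.imread("pics/c_side.png")
c=lambda im,x,y,w,h,k: cv2.resize(im[y:y+h,x:x+w],None,fx=k,fy=k,interpolation=cv2.INTER_CUBIC)
cv2.imwrite("pics/c.png",c(s,190,110,100,110,5))
o=env.get_obs();print(o["tool_pos"],o["force"],o["wrist_torque"],o["grip_width"])
E
```

```text
[0.56873619 0.05639308 0.38739723] [ 0.08384993  0.20263202 -0.37985384] [ 0.05331708  0.06465058 -0.01268249] 0.043543159748163175
```

View pics/c.png

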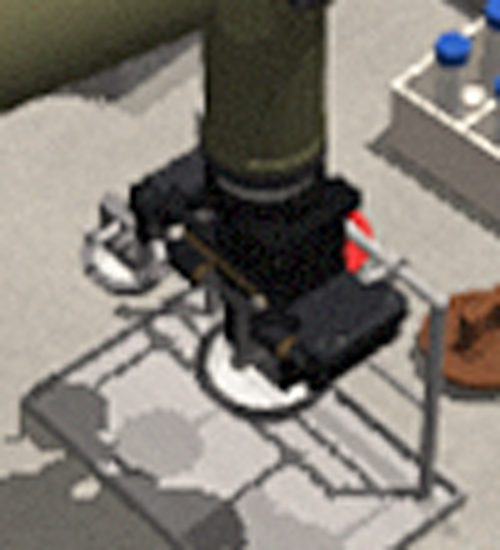

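The lid is held level and has risen with the gripper; its rim is at about (265,370) in the crop. I'll draw it off the hook along the rack's -x.

Emit:
carry_out(increments=[[-0.01,0,0,0,1],[-0.02,0.0005,0,0,1],[-0.03,0.001,0,0,1],[-0.04,0.001,0,0,1],[-0.05,0.0015,0,0,1],[-0.06,0.0015,0,0,1],[-0.068,0.002,0,0,1],[-0.068,0.002,0,0,1],[-0.068,0.002,0.04,0,1],[-0.068,0.002,0.07,0,1],[-0.068,0.002,0.07,0,1]])

```text
time_s: 5.6
tool_pos: [0.5021, 0.0583, 0.4622]
tool_rot: [179.5, -0.1, 88.4]
force: [0.9, -0.2, -0.7]
grip_width: 0.0434
```

```bash
python3 - <<'E'
from h import *
grab("d")
s=cv2.imread("pics/d_side.png")
c=lambda im,x,y,w,h,k: cv2.resize(im[y:y+h,x:x+w],None,fx=k,fy=k,interpolation=cv2.INTER_CUBIC)
cv2.imwrite("pics/d.png",c(s,160,90,140,130,4))
o=env.get_obs();print(o["tool_pos"],o["force"],o["wrist_torque"],o["grip_width"])
E
```

```text
[0.50116199 0.05836733 0.45821052] [-0.48100729  0.0490019  -1.04584352] [ 0.05007013  0.00067856 -0.01452997] 0.044005164024224726
```

View pics/d.png

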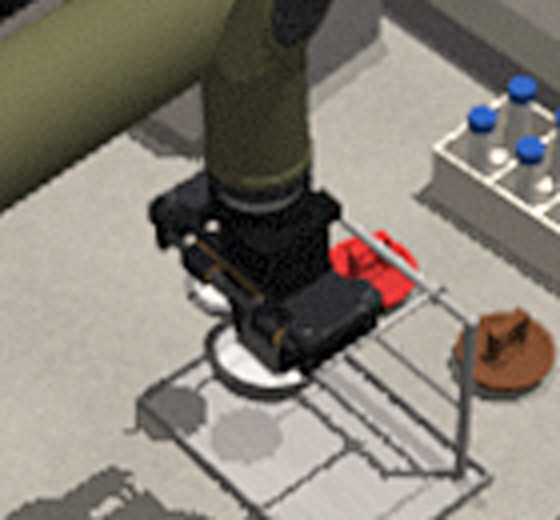

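The lid is off the hook, with its rim at about (260,355) in the crop. I'll carry it to above the open bucket.

Emit:
carry_out(increments=[[0.004,-0.015,0,0,1],[0.012,-0.045,0,-3,1],[0.024,-0.09,0,-6,1],[0.036,-0.135,0,-10,1],[0.05,-0.185,0,-14,1],[0.063,-0.235,0,-18,1],[0.076,-0.285,0,-20,1],[0.09,-0.335,0,-20,1],[0.1,-0.37,0,-20,1],[0.106,-0.392,0,-20,1],[0.108,-0.4,0,-20,1],[0.108,-0.4,0,-20,1],[0.108,-0.4,-0.03,-20,1],[0.108,-0.4,-0.06,-20,1],[0.108,-0.4,-0.08,-20,1],[0.108,-0.4,-0.08,-20,1],[0.108,-0.4,-0.08,-20,1],[0.108,-0.4,-0.08,-20,1]])

```text
time_s: 7.5
tool_pos: [0.6094, -0.341, 0.3798]
tool_rot: [179.8, -0.0, 68.5]
force: [0.1, 0.4, -1.2]
grip_width: 0.0436
```

```bash
python3 - <<'E'
from h import *
grab("e")
s=cv2.imread("pics/e_side.png");t=cv2.imread("pics/e_top.png")
c=lambda im,x,y,w,h,k: cv2.resize(im[y:y+h,x:x+w],None,fx=k,fy=k,interpolation=cv2.INTER_CUBIC)
cv2.imwrite("pics/e.png",np.hstack([c(t,330,120,100,120,4),c(s,290,190,100,120,4)]))
o=env.get_obs();print(o["tool_pos"],o["tool_rot"],o["force"],o["wrist_torque"],o["grip_width"])
E
```

```text
[ 0.60916273 -0.34157329  0.3796646 ] [ 1.79840220e+02 -5.34041578e-03  6.84125020e+01] [-0.82282751 -1.21489638 -0.38822765] [ 0.00166771  0.06141121 -0.00025495] 0.04358352738812507
```

View pics/e.png

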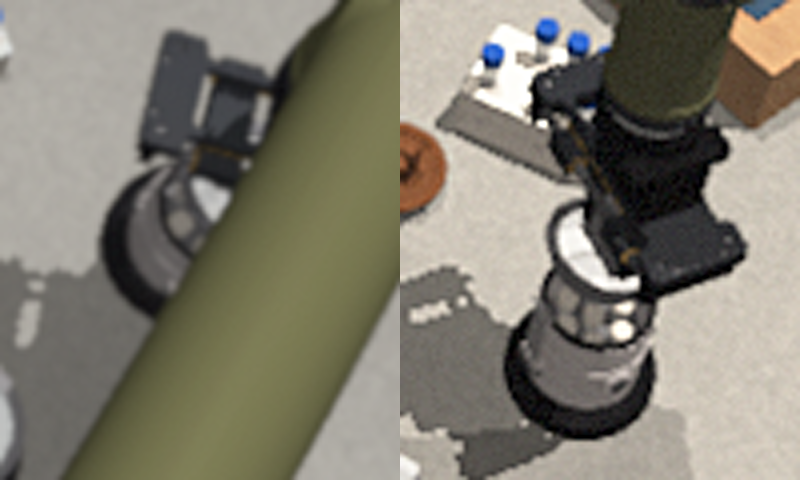

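```bash
python3 - <<'E'
from h import *
s=cv2.imread("pics/e_side.png"); k=6;x0,y0=305,225
im=cv2.resize(s[y0:y0+90,x0:x0+70],None,fx=k,fy=k,interpolation=cv2.INTER_CUBIC)
a=np.linspace(0,2*np.pi,60)
for c,r,z,col in(((.6091,-.3415),.048,.1964,(0,0,255)),((.6093,-.342),.046,.120,(0,255,0)),((.6093,-.342),.062,.01,(255,0,0))):
    p=proj("side",np.c_[c[0]+r*np.cos(a),c[1]+r*np.sin(a),0*a+z])
    for q in (p-[x0,y0]+.5)*k: cv2.circle(im,tuple(q.astype(int)),1,col,-1)
cv2.imwrite("pics/e2.png",im)
D=np.load("pics/e_side.npy")
from fit import *
print(outline("e","side",(.609,-.342),.056,.18,.2,.195))
v,u=np.nonzero(D>0);uv=np.c_[u,v];P=depthpts("side",uv,D);m=(np.hypot(P[:,0]-.609,P[:,1]+.342)<.05)&(P[:,2]>.178)&(P[:,2]<.203)
Q=P[m];A=np.c_[Q[:,:2]-[.609,-.342],np.ones(len(Q))];print(len(Q),np.linalg.lstsq(A,Q[:,2],rcond=None)[0])
E
```

```text
((array([ 0.5936, -0.3379,  0.035 ]), 0.0084), np.int64(199))
283 [-0.02599551  0.04312214  0.1964047 ]
```

View pics/e2.png

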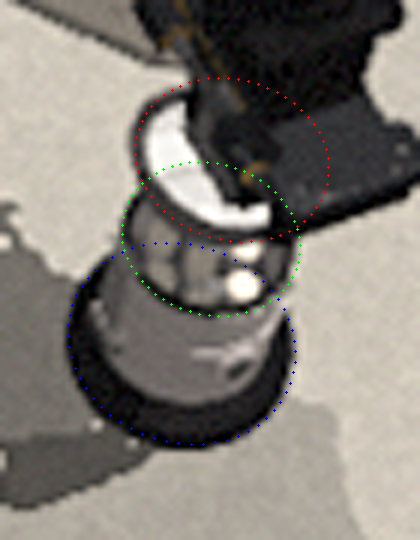

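The overlay circles for the lid (red), gasket rim (green) and holder (blue) match the image within about 1 px, so the lid is level and centred. I'll lower it in stages while watching the force.

Emit:
carry_out(increments=[[0,0,-0.015,0,1],[0,0,-0.03,0,1],[0,0,-0.042,0,1],[0,0,-0.048,0,1],[0,0,-0.052,0,1],[0,0,-0.052,0,1],[0,0,-0.052,0,1],[0,0,-0.052,0,1]], grip_force=55)

```text
time_s: 8.4
tool_pos: [0.609, -0.3417, 0.326]
tool_rot: [180.0, -0.0, 68.4]
force: [1.5, -1.3, -1.2]
grip_width: 0.0433
```

```bash
python3 - <<'E'
from h import *
grab("f")
o=env.get_obs();print(o["tool_pos"],o["tool_rot"],o["force"],o["wrist_torque"],o["grip_width"])
s=cv2.imread("pics/f_side.png"); k=6;x0,y0=305,225
im=cv2.resize(s[y0:y0+90,x0:x0+70],None,fx=k,fy=k,interpolation=cv2.INTER_CUBIC)
a=np.linspace(0,2*np.pi,60);z=o["tool_pos"][2]-.1913+.008
p=proj("side",np.c_[.6093+.048*np.cos(a),-.342+.048*np.sin(a),0*a+z])
im2=im.copy()
for q in (p-[x0,y0]+.5)*k: cv2.circle(im2,tuple(q.astype(int)),1,(0,0,255),-1)
cv2.imwrite("pics/f.png",np.hstack([im,im2])[:,:800])
E
```

```text
[ 0.60897379 -0.341653    0.32607442] [ 1.79964388e+02 -5.81208371e-03  6.83894561e+01] [ 1.73198662  0.03630073 -2.29740251] [-0.10621028 -0.41093187 -0.02218056] 0.043349514282815575
```

View pics/f.png

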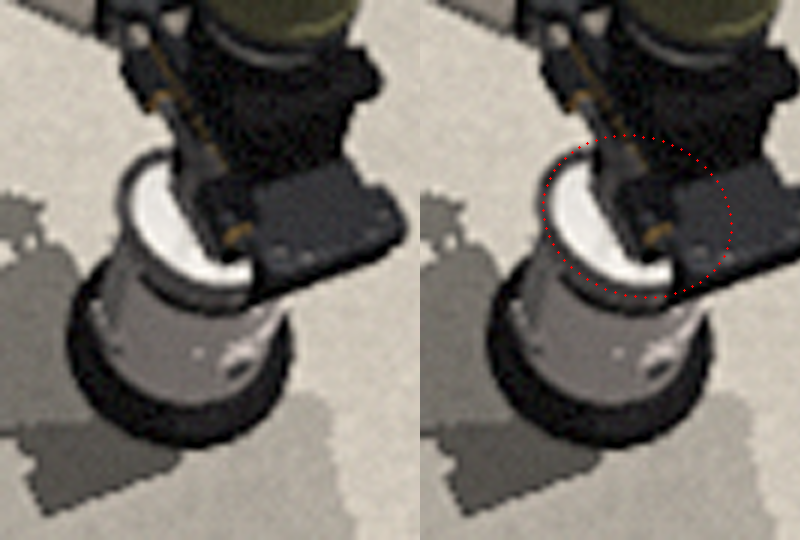

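There is a side force of about (1.6,-0.6) N along the clip axis, so the lid is touching the front clip slightly. I'll shift it 1.5 mm away and read again.

Emit:
carry_out(increments=[[0.0014,-0.0006,0,0,1],[0.0014,-0.0006,0,0,1],[0.0014,-0.0006,0,0,1]])

```text
time_s: 8.8
tool_pos: [0.6101, -0.3422, 0.3257]
tool_rot: [-180.0, -0.0, 68.4]
force: [-0.4, -0.6, -1.8]
grip_width: 0.0436
```

```bash
python3 - <<'E'
from h import *
f=[];w=[]
for i in range(3):
    env.read_camera("side"); o=env.get_obs(); f.append(o["force"]); w.append(o["wrist_torque"])
print(o["tool_pos"],np.mean(f,0),np.std(f,0),np.mean(w,0))
E
```

```text
[ 0.61017511 -0.34222961  0.32577279] [ 0.0985783   0.014089   -0.69829726] [0.03657468 0.2860443  0.25940585] [-0.02318067 -0.00563505 -0.01203508]
```

The contact is gone. Continuing down.

Emit:
carry_out(increments=[[0.0003,0,-0.002,0,1],[0.0003,0,-0.004,0,1],[0.0003,0,-0.006,0,1],[0.0003,0,-0.006,0,1]])

```text
time_s: 9.35
tool_pos: [0.6106, -0.3422, 0.3195]
tool_rot: [-180.0, -0.0, 68.4]
force: [-0.5, 0.2, -0.2]
grip_width: 0.0437
```

```bash
cat > rd.py <<'E'
from h import *
f=[];w=[]
for i in range(3):
    env.read_camera("side"); o=env.get_obs(); f.append(o["force"]); w.append(o["wrist_torque"])
print(o["time_s"],o["tool_pos"].round(4),"lid z above rim mm",round((o["tool_pos"][2]-.1913-.115)*1000,1),np.mean(f,0).round(2),np.mean(w,0).round(3),o["grip_width"])
E
python3 rd.py
```

```text
9.5 [ 0.6106 -0.3422  0.3199] lid z above rim mm 13.6 [-0.33 -0.29 -0.56] [ 0.003 -0.017 -0.018] 0.04361454479613975
```

Well centred, with no side force. Now pushing through the clips.

Emit:
carry_out(increments=[[0,0,-0.0015,0,1],[0,0,-0.003,0,1],[0,0,-0.0045,0,1],[0,0,-0.0045,0,1]])

```text
time_s: 9.9
tool_pos: [0.6109, -0.3423, 0.3163]
tool_rot: [179.9, -0.0, 68.4]
force: [1.2, 0.4, 3.8]
grip_width: 0.0434
```

```bash
python3 rd.py
```

```text
10.05 [ 0.6109 -0.3423  0.3162] lid z above rim mm 9.9 [-0.13  0.56  4.88] [0.155 0.084 0.001] 0.043478096254923396
```

Emit:
carry_out(increments=[[0,0,-0.0015,0,1],[0,0,-0.003,0,1],[0,0,-0.0045,0,1],[0,0,-0.0045,0,1]])

```text
time_s: 10.45
tool_pos: [0.6108, -0.3425, 0.3149]
tool_rot: [179.8, -0.1, 68.4]
force: [-4.4, 3.7, 18.1]
grip_width: 0.0436
```

```bash
python3 rd.py
```

```text
10.6 [ 0.6108 -0.3424  0.3149] lid z above rim mm 8.6 [-4.24  4.12 17.37] [ 0.898  0.87  -0.097] 0.04348747574280421
```

```bash
python3 - <<'E'
from h import *
grab("g")
s=cv2.imread("pics/g_side.png");t=cv2.imread("pics/g_top.png")
c=lambda im,x,y,w,h,k: cv2.resize(im[y:y+h,x:x+w],None,fx=k,fy=k,interpolation=cv2.INTER_CUBIC)
cv2.imwrite("pics/g.png",np.hstack([c(t,350,145,70,80,5.5),c(s,305,225,70,80,5.5)]))
E
```

```text
(no output)
```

View pics/g.png

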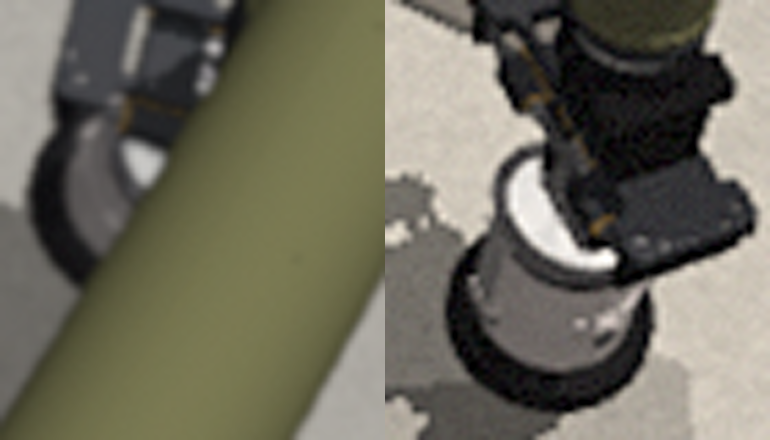

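Side force of (-4.2,+4.1) N, so the lid is now loaded from the back clip or far wall. I'll ease up, shift towards that force, and read again.

Emit:
carry_out(increments=[[0,0,0.002,0,1],[-0.0007,0.0008,0.003,0,1],[-0.0007,0.0008,0.003,0,1],[-0.0007,0.0008,0.003,0,1]])

```text
time_s: 11.1
tool_pos: [0.6107, -0.342, 0.3156]
tool_rot: [179.7, 0.0, 68.4]
force: [1.8, -1.0, 5.5]
grip_width: 0.0435
```

```bash
python3 rd.py
```

```text
11.25 [ 0.6107 -0.342   0.3156] lid z above rim mm 9.3 [ 1.66 -0.75  6.67] [-0.075 -0.392 -0.038] 0.04357202550622929
```

Under vertical load the arm yields outwards, which explains the side force. The current inward shift should balance that at higher load. Pushing again in small steps.

Emit:
carry_out(increments=[[0,0,-0.001,0,1],[0,0,-0.002,0,1],[0,0,-0.002,0,1],[0,0,-0.002,0,1]])

```text
time_s: 11.65
tool_pos: [0.6106, -0.3421, 0.3151]
tool_rot: [179.7, -0.0, 68.4]
force: [-0.5, 1.9, 13.3]
grip_width: 0.0434
```

```bash
python3 rd.py
```

```text
11.8 [ 0.6106 -0.342   0.3151] lid z above rim mm 8.8 [-1.1   1.27 12.72] [ 0.256  0.127 -0.042] 0.04356114527705632
```

Emit:
carry_out(increments=[[-0.0002,0.0002,-0.0008,0,1],[-0.0003,0.0003,-0.0015,0,1],[-0.0003,0.0003,-0.0015,0,1]])

```text
time_s: 12.1
tool_pos: [0.6104, -0.342, 0.315]
tool_rot: [179.6, -0.0, 68.4]
force: [-1.6, 2.9, 18.2]
grip_width: 0.0434
```

```bash
python3 rd.py
```

```text
12.25 [ 0.6104 -0.342   0.315 ] lid z above rim mm 8.7 [-1.97  2.32 17.81] [ 0.463  0.365 -0.045] 0.043729564646254694
```

The reaction is stiff and centred, which looks like either the rim or unsprung clips. The depth image can give the lid's true height.

```bash
python3 - <<'E'
from h import *
grab("i")
import os
for tag,tz in(("e",.3797),("f",.326),("g",.3149),("i",env.get_obs()["tool_pos"][2])):
    D=np.load(f"pics/{tag}_side.npy");img=cv2.imread(f"pics/{tag}_side.png").astype(int)
    v,u=np.nonzero(D>0);uv=np.c_[u,v];P=depthpts("side",uv,D);b=img[v,u].min(1)
    m=(np.hypot(P[:,0]-.61,P[:,1]+.342)<.05)&(P[:,2]>.11)&(P[:,2]<.21)&(b>200)&(u<345)
    print(tag,m.sum(),"white z",np.median(P[m,2]).round(4),"flange top est",tz-.1833, P[m,2].std().round(4), P[m].mean(0).round(3))
s=cv2.imread("pics/i_side.png"); k=6;x0,y0=310,225
im=cv2.resize(s[y0:y0+90,x0:x0+65],None,fx=k,fy=k,interpolation=cv2.INTER_CUBIC)
a=np.linspace(0,2*np.pi,80);im2=im.copy()
for z,col in((.1317,(0,0,255)),(.123,(0,255,0))):
  p=proj("side",np.c_[.6098+.048*np.cos(a),-.342+.048*np.sin(a),0*a+z])
  for q in (p-[x0,y0]+.5)*k: cv2.circle(im2,tuple(q.astype(int)),1,col,-1)
cv2.imwrite("pics/i.png",np.hstack([im,im2])[:,:800])
E
```

```text
e 106 white z 0.1991 flange top est 0.1964 0.0032 [ 0.585 -0.331  0.199]
f 112 white z 0.1449 flange top est 0.14270000000000002 0.0034 [ 0.584 -0.333  0.145]
g 108 white z 0.1341 flange top est 0.13160000000000002 0.0035 [ 0.587 -0.333  0.134]
i 110 white z 0.135 flange top est 0.13166566908191765 0.0036 [ 0.586 -0.334  0.135]
```

View pics/i.png

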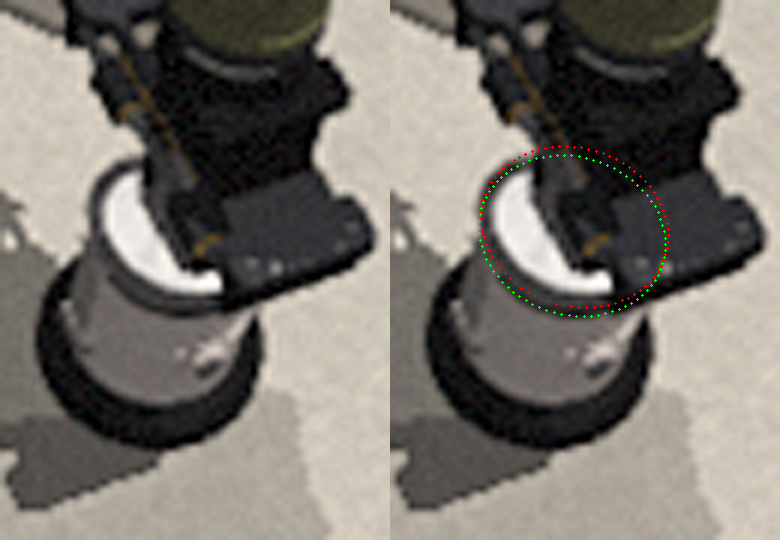

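The depth image shows the lid really is about 9 mm above the rim, on the clips' ramp. I'll null the remaining side load and push a little more.

Emit:
carry_out(increments=[[-0.0004,0.0004,0,0,1],[-0.0007,0.0008,-0.0005,0,1],[-0.0007,0.0008,-0.001,0,1],[-0.0007,0.0008,-0.001,0,1]])

```text
time_s: 12.75
tool_pos: [0.61, -0.3417, 0.3149]
tool_rot: [179.5, 0.0, 68.4]
force: [-1.4, 1.7, 20.5]
grip_width: 0.0433
```

```bash
python3 rd.py
```

```text
12.9 [ 0.61   -0.3417  0.3149] lid z above rim mm 8.6 [-1.06  1.04 19.8 ] [ 0.285  0.294 -0.011] 0.04384414318315714
```

The load pattern (soft, then a hard stop) looks like the gasket bottoming out, which would mean the clips have already snapped. The closed bucket's latched lid gives a reference height to check against.

```bash
python3 - <<'E'
from h import *
D=np.load("pics/a_side.npy");img=cv2.imread("pics/a_side.png").astype(int)
v,u=np.nonzero(D>0);uv=np.c_[u,v];P=depthpts("side",uv,D);b=img[v,u].min(1)
def st(c,R,lo,hi,thr,t="",r0=0):
    r=np.hypot(P[:,0]-c[0],P[:,1]-c[1]);m=(r<R)&(r>=r0)&(P[:,2]>lo)&(P[:,2]<hi)&(b>thr)
    print(t,m.sum(),np.percentile(P[m,2],[5,25,50,75,95]).round(4) if m.any() else "")
st((.468,-.13),.048,.09,.15,0,"closed lid all");st((.468,-.13),.048,.09,.15,170,"closed bright")
st((.569,.056),.048,.15,.2,200,"big lid white a")
st((.61,-.342),.047,.09,.14,0,"gasket ring",.041)
st((.61,-.342),.034,.08,.14,180,"caps")
for r in(.045,.052,.06): st((.61,-.342),.064,-.05,.09,0,"holder",r)
st((.52,-.3),.05,-.05,.05,0,"bench near")
print("closed origin fit via top")
E
```

```text
closed lid all 526 [0.0996 0.1226 0.1253 0.128  0.1334]
closed bright 155 [0.1197 0.1232 0.1253 0.1271 0.1304]
big lid white a 80 [0.1784 0.1811 0.1831 0.1847 0.1871]
gasket ring 251 [0.0928 0.1019 0.1113 0.1186 0.1247]
caps 109 [0.0928 0.0965 0.0988 0.1002 0.1027]
holder 590 [-0.0009  0.0176  0.0234  0.0542  0.0832]
holder 350 [-0.0023  0.0119  0.0192  0.0235  0.0687]
holder 134 [-0.0031  0.0006  0.01    0.018   0.0233]
bench near 679 [-0.0054 -0.002   0.0003  0.0031  0.0166]
closed origin fit via top
```

```bash
python3 - <<'E'
from h import *
s=cv2.imread("pics/a_side.png");i=cv2.imread("pics/i_side.png")
c=lambda im,x,y,w,h,k: cv2.resize(im[y:y+h,x:x+w],None,fx=k,fy=k,interpolation=cv2.INTER_CUBIC)
cv2.imwrite("pics/j.png",np.hstack([c(s,238,228,50,65,8),c(i,312,243,50,65,8)]))
E
```

```text
(no output)
```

View pics/j.png

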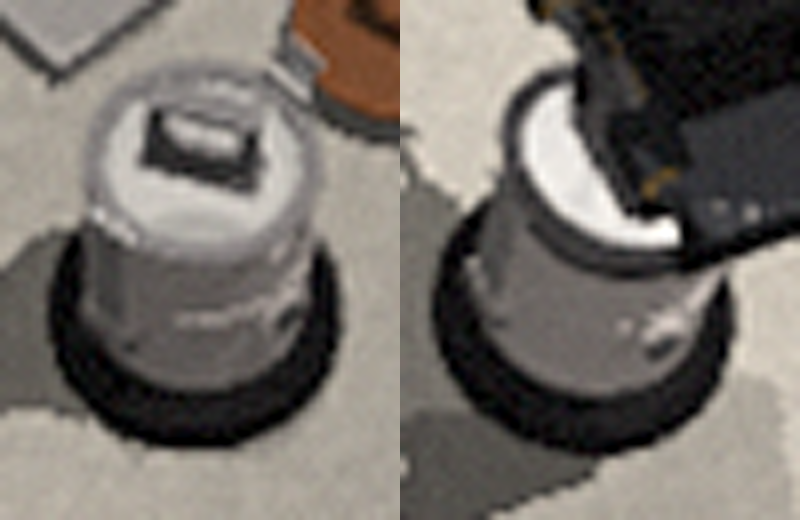

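```bash
python3 - <<'E'
from h import *
for tag in("a","e","f","g","i"):
    D=np.load(f"pics/{tag}_side.npy");v,u=np.nonzero(D>0);uv=np.c_[u,v];P=depthpts("side",uv,D)
    m=(u<333)&(v>255)&(v<278)&(P[:,2]>.11)&(np.hypot(P[:,0]-.61,P[:,1]+.342)>.049)&(np.hypot(P[:,0]-.61,P[:,1]+.342)<.08)
    e=np.array([-.92,.39]);q=(P[m][:,:2]-[.61,-.342])
    print(tag,m.sum()); print(np.c_[u[m],v[m],(q@e*1000).round(0),(q@[.39,.92]*1000).round(0),(P[m,2]*1000).round(0)].astype(int).tolist()[:28])
t=[]
for n in ("side",):
  for tag in("a","f","i"):
    im=cv2.imread(f"pics/{tag}_{n}.png")[245:290,305:350]; t.append(cv2.convertScaleAbs(cv2.resize(im,None,fx=6,fy=6,interpolation=cv2.INTER_NEAREST),alpha=1.3,beta=20))
cv2.imwrite("pics/k.png",np.hstack(t)[:,:800])
E
```

```text
a 29
[[323, 263, 56, 9, 144], [324, 264, 56, 3, 147], [325, 264, 48, 9, 133], [324, 265, 59, -2, 152], [325, 265, 50, 6, 133], [324, 266, 53, 5, 130], [325, 266, 56, -4, 147], [326, 266, 49, 1, 135], [324, 267, 52, 6, 123], [325, 267, 57, -7, 146], [326, 267, 50, -2, 135], [323, 268, 54, 6, 117], [324, 268, 54, 2, 124], [325, 268, 53, -2, 129], [326, 268, 55, -10, 143], [324, 269, 56, -2, 126], [325, 269, 51, -1, 121], [326, 269, 54, -9, 136], [327, 269, 49, -7, 129], [328, 269, 49, -12, 137], [324, 270, 54, 0, 115], [325, 270, 52, -3, 118], [326, 270, 52, -8, 126], [327, 270, 50, -10, 129], [324, 271, 54, -2, 112], [325, 271, 51, -3, 113], [326, 271, 52, -9, 122], [325, 272, 52, -6, 112]]
e 34
[[329, 256, 50, -3, 199], [330, 256, 50, -8, 208], [331, 256, 48, -10, 209], [330, 257, 52, -12, 209], [331, 257, 49, -13, 208], [332, 259, 48, -18, 205], [323, 263, 58, 6, 150], [324, 264, 57, 3, 148], [325, 264, 49, 8, 135], [324, 265, 56, 2, 143], [325, 265, 50, 5, 134], [324, 266, 51, 8, 126], [325, 266, 59, -7, 153], [324, 267, 54, 3, 128], [325, 267, 57, -6, 145], [326, 267, 54, -6, 143]
[... 1688 characters left out ...]
]
i 37
[[325, 256, 39, 32, 140], [325, 257, 41, 27, 144], [325, 261, 47, 15, 142], [325, 262, 48, 12, 140], [323, 263, 58, 7, 149], [325, 263, 48, 11, 137], [324, 264, 56, 4, 146], [325, 264, 48, 9, 134], [324, 265, 57, 1, 145], [325, 265, 51, 5, 136], [324, 266, 51, 8, 124], [325, 266, 57, -5, 149], [324, 267, 53, 4, 126], [325, 267, 58, -7, 146], [326, 267, 52, -5, 140], [327, 267, 49, -5, 139], [323, 268, 53, 7, 115], [324, 268, 52, 4, 119], [325, 268, 54, -3, 131], [326, 268, 55, -10, 144], [327, 268, 50, -7, 137], [328, 268, 48, -10, 141], [329, 268, 47, -14, 145], [323, 269, 53, 6, 111], [324, 269, 53, 2, 118], [325, 269, 53, -3, 126], [326, 269, 53, -8, 133], [328, 269, 48, -11, 136]]
```

View pics/k.png

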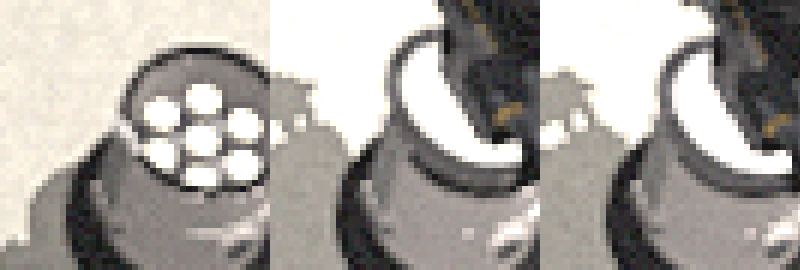

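The closed lid's centre reads z≈0.125 and mine ≈0.134, so mine is not latched and is stuck about 9 mm high. I'll lift it clear and probe both clips sideways to find the true centre.

Emit:
carry_out(increments=[[0,0,0.006,0,1],[0.0017,-0.0019,0.012,0,1],[0.0017,-0.0019,0.0155,0,1],[0.0017,-0.0019,0.0155,0,1],[0.0017,-0.0019,0.0155,0,1]])

```text
time_s: 13.4
tool_pos: [0.6102, -0.342, 0.3235]
tool_rot: [-179.9, -0.0, 68.4]
force: [-0.2, -0.0, -1.4]
grip_width: 0.0431
```

```bash
python3 rd.py; python3 - <<'E'
from h import *
grab("l")
D=np.load("pics/l_side.npy");img=cv2.imread("pics/l_side.png").astype(int)
v,u=np.nonzero(D>0);uv=np.c_[u,v];P=depthpts("side",uv,D);b=img[v,u].min(1)
m=(np.hypot(P[:,0]-.61,P[:,1]+.342)<.05)&(P[:,2]>.11)&(P[:,2]<.21)&(b>200)&(u<345)
print("white z",np.median(P[m,2]),env.get_obs()["tool_pos"][2]-.1833)
E
```

```text
13.55 [ 0.6104 -0.342   0.3239] lid z above rim mm 17.6 [-0.1   0.47 -1.3 ] [ 0.006  0.023 -0.024] 0.04343570140054544
white z 0.1428972087025935 0.14099133709442338
```

Emit:
carry_out(increments=[[0.001,-0.0004,0,0,1],[0.0023,-0.001,0,0,1],[0.0023,-0.001,0,0,1],[0.0023,-0.001,0,0,1]])

```text
time_s: 14.05
tool_pos: [0.6129, -0.3432, 0.3248]
tool_rot: [-180.0, -0.0, 68.4]
force: [0.6, -0.1, -0.4]
grip_width: 0.0432
```

```bash
python3 rd.py
```

```text
14.2 [ 0.6128 -0.3433  0.3248] lid z above rim mm 18.5 [-0.04  0.61 -0.82] [-0.01  -0.034 -0.025] 0.04377173257184946
```

Emit:
carry_out(increments=[[0.001,-0.0004,0,0,1],[0.0018,-0.0008,0,0,1],[0.0018,-0.0008,0,0,1],[0.0018,-0.0008,0,0,1]])

```text
time_s: 14.6
tool_pos: [0.6144, -0.344, 0.3244]
tool_rot: [-179.9, -0.0, 68.4]
force: [-1.0, 1.2, -2.1]
grip_width: 0.0435
```

```bash
python3 rd.py
```

```text
14.75 [ 0.6144 -0.344   0.3245] lid z above rim mm 18.2 [-2.84  1.24 -1.98] [0.229 0.531 0.007] 0.04363677599566775
```

Emit:
carry_out(increments=[[0.001,-0.0004,0,0,1],[0.0018,-0.0008,0,0,1],[0.0018,-0.0008,0,0,1],[0.0018,-0.0008,0,0,1]])

```text
time_s: 15.15
tool_pos: [0.6162, -0.3447, 0.3242]
tool_rot: [-179.9, -0.0, 68.4]
force: [-3.9, 1.9, -3.1]
grip_width: 0.0436
```

```bash
python3 rd.py
```

```text
15.3 [ 0.6162 -0.3447  0.3243] lid z above rim mm 18.0 [-3.77  1.96 -3.41] [ 0.418  1.073 -0.007] 0.04346208321686946
```

The back clip touches at about x 0.6136 and the front one at about 0.6096, so the centre is near (0.6116,-0.3428). That is about 1.5 mm beyond where I pushed. I'll re-centre and go down with readings.

Emit:
carry_out(increments=[[-0.0025,0.001,0,0,1],[-0.0048,0.0021,0,0,1],[-0.0048,0.0021,-0.003,0,1],[-0.0048,0.0021,-0.0045,0,1],[-0.0048,0.0021,-0.0045,0,1]])

```text
time_s: 15.8
tool_pos: [0.612, -0.3427, 0.3206]
tool_rot: [179.9, -0.0, 68.4]
force: [0.1, 0.7, -0.7]
grip_width: 0.0436
```

```bash
python3 rd.py
```

```text
15.95 [ 0.6119 -0.3428  0.3205] lid z above rim mm 14.2 [ 0.13 -0.29 -0.8 ] [ 0.014  0.001 -0.02 ] 0.04345744431845429
```

Emit:
carry_out(increments=[[0,0,-0.0015,0,1],[0,0,-0.003,0,1],[0,0,-0.003,0,1]])

```text
time_s: 16.25
tool_pos: [0.6117, -0.3428, 0.3177]
tool_rot: [180.0, -0.0, 68.4]
force: [-1.4, 0.1, 2.0]
grip_width: 0.0434
```

```bash
python3 rd.py
```

```text
16.4 [ 0.6117 -0.3428  0.3177] lid z above rim mm 11.4 [-1.27  0.4   2.36] [ 0.156  0.137 -0.01 ] 0.04327741730032982
```

Emit:
carry_out(increments=[[-0.0001,0.0001,-0.0012,0,1],[-0.0003,0.0001,-0.0024,0,1],[-0.0003,0.0001,-0.0024,0,1]])

```text
time_s: 16.7
tool_pos: [0.6115, -0.3427, 0.316]
tool_rot: [179.9, -0.0, 68.4]
force: [-2.3, 2.6, 5.3]
grip_width: 0.0438
```

```bash
python3 rd.py
```

```text
16.85 [ 0.6115 -0.3427  0.316 ] lid z above rim mm 9.7 [-1.69  2.05  6.72] [0.285 0.279 0.003] 0.04334482761281398
```

Emit:
carry_out(increments=[[-0.0002,0.0003,-0.0012,0,1],[-0.0004,0.0006,-0.0024,0,1],[-0.0004,0.0006,-0.0024,0,1]])

```text
time_s: 17.15
tool_pos: [0.6112, -0.3425, 0.3154]
tool_rot: [179.8, -0.0, 68.4]
force: [-3.3, 2.9, 13.1]
grip_width: 0.0437
```

```bash
python3 rd.py
```

```text
17.3 [ 0.6112 -0.3425  0.3154] lid z above rim mm 9.1 [-3.75  2.45 12.66] [ 0.413  0.618 -0.029] 0.043612310976817996
```

The same hard stop again at about 9 mm. I'll check whether the lid is tilted in the hand and what else could be touching, using the pictures I already have.

```bash
python3 - <<'E'
from h import *
grab("m")
rng=np.random.default_rng(0)
def pf(tag,c,zz,umax=999):
    D=np.load(f"pics/{tag}_side.npy");img=cv2.imread(f"pics/{tag}_side.png").astype(int)
    v,u=np.nonzero(D>0);uv=np.c_[u,v];P=depthpts("side",uv,D);b=img[v,u].min(1)
    m=(np.hypot(P[:,0]-c[0],P[:,1]-c[1])<.046)&(abs(P[:,2]-zz)<.012)&(b>195)&(u<umax)
    Q=P[m];ex=np.array([.92,-.39]);ey=np.array([.39,.92]);q=Q[:,:2]-c
    A=np.c_[q@ex,q@ey,np.ones(len(q))];x,r,_,_=np.linalg.lstsq(A,Q[:,2],rcond=None);s=np.sqrt(r[0]/len(q)*np.diag(np.linalg.inv(A.T@A)))
    print(tag,len(q),"slope bx,by",x.round(3),"+-",s.round(4))
pf("a",(.569,.056),.183)
pf("a",(.468,-.13),.125)
for t,z in(("e",.199),("f",.145),("g",.134),("i",.135),("l",.143),("m",.134)): pf(t,(.61,-.342),z,345)
s=cv2.imread("pics/m_side.png");l=cv2.imread("pics/m_top.png")
cv2.imwrite("pics/m.png",np.hstack([cv2.resize(s[150:340,240:420],None,fx=3.2,fy=3.2,interpolation=cv2.INTER_CUBIC)]))
E
```

```text
a 97 slope bx,by [ 0.002 -0.06   0.182] +- [0.0162 0.0218 0.0005]
a 17 slope bx,by [ 0.05  -0.041  0.124] +- [0.0413 0.0714 0.0015]
e 112 slope bx,by [-0.324 -0.033  0.19 ] +- [0.0267 0.0109 0.0008]
f 114 slope bx,by [-0.253 -0.02   0.138] +- [0.0316 0.0126 0.0009]
g 114 slope bx,by [-0.318 -0.009  0.126] +- [0.0277 0.0118 0.0007]
i 114 slope bx,by [-0.286 -0.011  0.128] +- [0.0323 0.0136 0.0009]
l 116 slope bx,by [-0.343 -0.041  0.134] +- [0.0298 0.0127 0.0008]
m 114 slope bx,by [-0.343 -0.009  0.126] +- [0.0297 0.013  0.0008]
```

View pics/m.png

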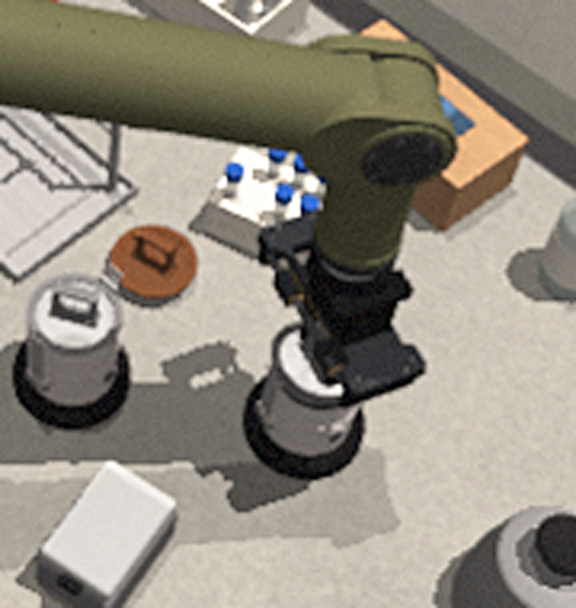

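View pics/m_top.png

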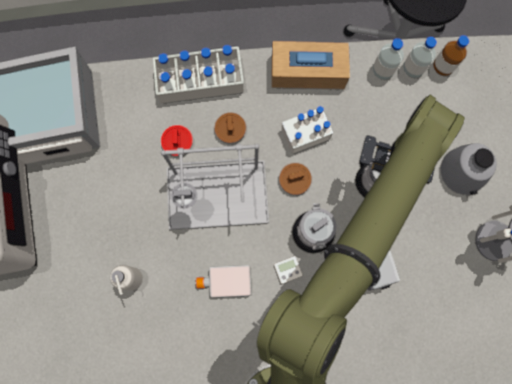

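```bash
python3 - <<'E'
from h import *
def pts(tag,c,zz,R=.05,hw=.03):
    D=np.load(f"pics/{tag}_side.npy");v,u=np.nonzero(D>0);uv=np.c_[u,v];P=depthpts("side",uv,D)
    img=cv2.imread(f"pics/{tag}_side.png").astype(int);b=img[v,u]
    m=(np.hypot(P[:,0]-c[0],P[:,1]-c[1])<R)&(abs(P[:,2]-zz)<hw)
    return u[m],v[m],P[m],b[m].min(1)
# white mask erode for crescents
def core(tag,c,zz,sel=None):
    D=np.load(f"pics/{tag}_side.npy");img=cv2.imread(f"pics/{tag}_side.png")
    W=(img.min(2)>190).astype(np.uint8);W=cv2.erode(W,np.ones((3,3),np.uint8))
    v,u=np.nonzero((W>0)&(D>0));P=depthpts("side",np.c_[u,v],D)
    ex=np.array([.92,-.39]);ey=np.array([.39,.92])
    q=P[:,:2]-c;bx=q@ex;by=q@ey
    m=(np.hypot(bx,by)<.045)&(abs(P[:,2]-zz)<.03)&(u<(345 if c[1]<-.2 else 999))
    if sel: m&=sel(bx,by)
    A=np.c_[bx[m],by[m],np.ones(m.sum())];x=np.linalg.lstsq(A,P[m,2],rcond=None)[0]
    sd=np.std(P[m,2]-A@x);s=sd*np.sqrt(np.diag(np.linalg.inv(A.T@A)))
    print(tag,m.sum(),x.round(3),s.round(3),"bx range",bx[m].min().round(3),bx[m].max().round(3),"by",by[m].min().round(3),by[m].max().round(3),"z mean",P[m,2].mean().round(4))
core("a",(.569,.056),.183)
core("a",(.569,.056),.183,lambda x,y:x<-.005)
for t,z in(("e",.199),("f",.145),("i",.135),("m",.135)): core(t,(.61,-.342),z)
core("d",(.501,.058),.275)
E
```

```text
a 27 [-0.046 -0.15   0.18 ] [0.057 0.046 0.002] bx range -0.03 0.022 by -0.032 0.01 z mean 0.1824
a 26 [-0.362 -0.233  0.172] [0.104 0.046 0.003] bx range -0.03 -0.01 by -0.032 0.01 z mean 0.1823
e 52 [-0.42  -0.039  0.187] [0.064 0.022 0.002] bx range -0.039 -0.02 by -0.024 0.031 z mean 0.1993
f 50 [-0.261 -0.04   0.138] [0.075 0.022 0.002] bx range -0.037 -0.017 by -0.024 0.033 z mean 0.1454
i 49 [-0.354 -0.011  0.125] [0.074 0.024 0.002] bx range -0.035 -0.018 by -0.022 0.028 z mean 0.1349
m 49 [-0.441 -0.006  0.123] [0.083 0.027 0.002] bx range -0.035 -0.019 by -0.024 0.028 z mean 0.1351
d 34 [-0.492 -0.196  0.268] [0.079 0.038 0.002] bx range -0.035 -0.014 by -0.029 0.019 z mean 0.2821
```

```bash
python3 - <<'E'
from h import *
s=cv2.imread("pics/e_side.png"); k=10;x0,y0=318,232
im=cv2.resize(s[y0:y0+40,x0:x0+40],None,fx=k,fy=k,interpolation=cv2.INTER_CUBIC)
im2=im.copy()
a=np.linspace(0,2*np.pi,200);ex=np.array([.93,-.368,0]);ey=np.array([.368,.93,0]);ez=np.array([0,0,1.])
T=np.array([.6091,-.3416,.3797]);g=T-[0,0,.164]
for t,col in((0,(0,0,255)),(5,(0,200,0)),(10,(255,0,0))):
    c,sn=np.cos(np.radians(t)),np.sin(np.radians(t))
    X=c*ex-sn*ez; Z=sn*ex+c*ez   # +bx side lower
    o=g+Z*(-(.2157-.1964))
    P=o+.048*(np.cos(a)[:,None]*X+np.sin(a)[:,None]*ey)
    for q in (proj("side",P)-[x0,y0]+.5)*k: cv2.circle(im2,tuple(q.astype(int)),1,col,-1)
cv2.imwrite("pics/n.png",np.hstack([im,im2]))
E
```

```text
(no output)
```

View pics/n.png

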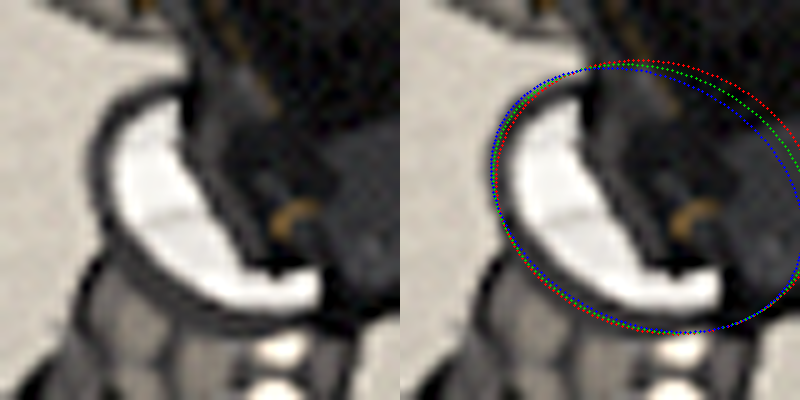

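The tilt can't be judged from these partial views. The lid's spigot is inside the mouth, so I'll unload, release it to settle level on the clips, rise and look.

Emit:
carry_out(increments=[[0,0,0.003,0,1],[0,0,0.0045,0,1],[0,0,0.0045,0,1],[0,0,0.0045,0,0.2],[0,0,0.0045,0,-0.4],[0,0,0.0045,0,-1],[0,0,0.0045,0,-1],[0,0,0.0045,0,-1],[0,0,0.03,0,-1],[0,0,0.06,0,-1],[-0.03,0.05,0.09,0,-1],[-0.07,0.1,0.1,0,-1],[-0.1,0.13,0.1,0,-1],[-0.1,0.13,0.1,0,-1]])

```text
time_s: 18.8
tool_pos: [0.5087, -0.2092, 0.4117]
tool_rot: [-179.8, -0.1, 68.5]
force: [-1.1, -0.7, 0.1]
grip_width: 0.087
```

```bash
python3 - <<'E'
from h import *
grab("o")
s=cv2.imread("pics/o_side.png");t=cv2.imread("pics/o_top.png")
c=lambda im,x,y,w,h,k: cv2.resize(im[y:y+h,x:x+w],None,fx=k,fy=k,interpolation=cv2.INTER_CUBIC)
cv2.imwrite("pics/o.png",np.hstack([c(t,350,140,65,70,6),c(s,305,235,65,70,6)]))
print(env.get_obs()["tool_pos"])
E
```

```text
[ 0.50936211 -0.20956086  0.41220917]
```

View pics/o.png

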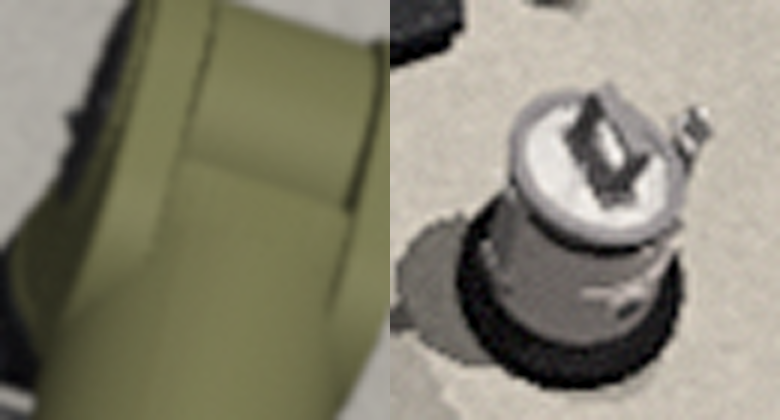

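```bash
python3 - <<'E'
from h import *
D=np.load("pics/o_side.npy");img=cv2.imread("pics/o_side.png")
v,u=np.nonzero(D>0);P=depthpts("side",np.c_[u,v],D)
ex=np.array([.92,-.39]);ey=np.array([.39,.92]);q=P[:,:2]-[.611,-.342];bx=q@ex;by=q@ey
m=(np.hypot(bx,by)<.047)&(P[:,2]>.118)&(P[:,2]<.143)
A=np.c_[bx[m],by[m],np.ones(m.sum())]
x=np.linalg.lstsq(A,P[m,2],rcond=None)[0];print(m.sum(),x.round(4))
for lo in(-.045,-.03,-.015,0,.015,.03):
    k=m&(bx>lo)&(bx<lo+.015);print(lo,k.sum(),np.median(P[k,2]).round(4))
k=(np.hypot(bx,by)<.047)&(P[:,2]>.155);print("loop top",k.sum(),P[k].mean(0).round(4),P[k,2].max())
from fit import *
print(outline("o","side",(.611,-.342),.053,.118,.145,.133))
im=cv2.resize(img[235:300,305:370],None,fx=9,fy=9,interpolation=cv2.INTER_CUBIC)
a=np.linspace(0,2*np.pi,150)
for z,col in((.136,(0,0,255)),(.128,(0,255,0))):
    for p in (proj("side",np.c_[.611+.048*np.cos(a),-.3422+.048*np.sin(a),0*a+z])-[305,235]+.5)*9: cv2.circle(im,tuple(p.astype(int)),1,col,-1)
cv2.imwrite("pics/o2.png",im)
E
```

```text
472 [-0.1276  0.0502  0.1326]
-0.045 68 0.1389
-0.03 115 0.1368
-0.015 114 0.1355
0 75 0.1316
0.015 48 0.1275
0.03 47 0.1259
loop top 82 [ 0.6126 -0.3439  0.1703] 0.18048548260981112
((array([ 0.6045, -0.3421,  0.0466]), 0.0044), np.int64(558))
```

View pics/o2.png

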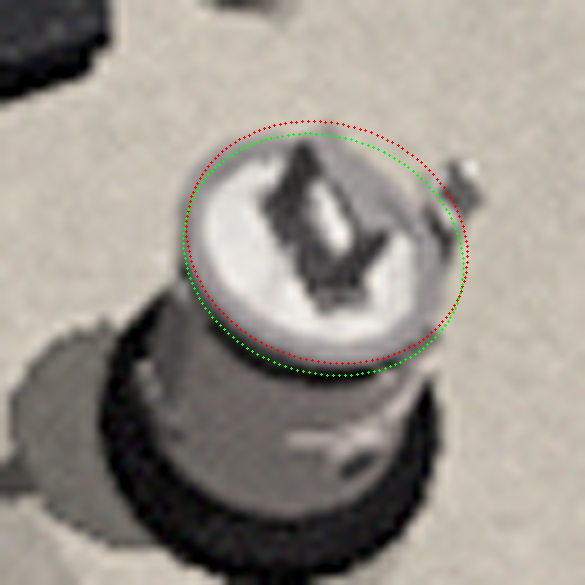

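Now it is clear. The lid's back edge (z≈0.126, as on the closed twin) is already under the back clip, while its front edge (z≈0.139) still stands on the front clip. The lid had pitched about the pinch axis. I'll close the fingers and press straight down on the front part of the flange, 30 mm in front of the centre, clear of the loop.

Emit:
carry_out(increments=[[0.02,-0.035,0,0,1],[0.05,-0.08,0,0,1],[0.07,-0.115,0,0,1],[0.0745,-0.1214,0,0,1],[0.0745,-0.1214,0,0,1],[0.0745,-0.1214,-0.03,0,1],[0.0745,-0.1214,-0.06,0,1],[0.0745,-0.1214,-0.075,0,1],[0.0745,-0.1214,-0.082,0,1],[0.0745,-0.1214,-0.082,0,1],[0.0745,-0.1214,-0.082,0,1]], grip_force=20)

```text
time_s: 20.0
tool_pos: [0.5858, -0.3334, 0.332]
tool_rot: [179.9, -0.0, 68.4]
force: [0.7, -0.8, 0.9]
grip_width: 0.0069
```

```bash
python3 rd.py; python3 - <<'E'
from h import *
grab("p")
s=cv2.imread("pics/p_side.png")
cv2.imwrite("pics/p.png",cv2.resize(s[210:310,295:375],None,fx=6,fy=6,interpolation=cv2.INTER_CUBIC))
E
```

```text
20.15 [ 0.5858 -0.3337  0.332 ] lid z above rim mm 25.7 [ 0.62 -0.22 -0.08] [0.003 0.017 0.022] 0.0016812578372483664
```

View pics/p.png

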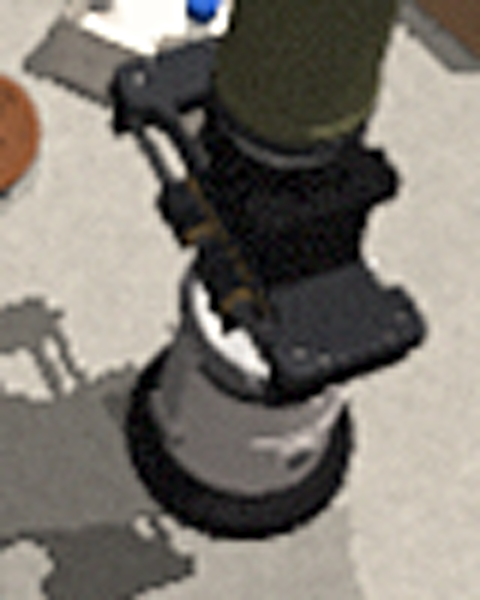

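Fingers are over the front flange, clear of the loop. Pressing.

Emit:
carry_out(increments=[[-0.001,0.001,-0.004,0,1],[-0.001,0.001,-0.008,0,1],[-0.001,0.001,-0.012,0,1],[-0.001,0.001,-0.014,0,1],[-0.001,0.001,-0.014,0,1]])

```text
time_s: 20.75
tool_pos: [0.5844, -0.333, 0.3199]
tool_rot: [179.9, -0.1, 68.4]
force: [-5.3, 3.7, 16.0]
grip_width: 0.0005
```

```bash
python3 rd.py
```

```text
20.9 [ 0.5844 -0.3329  0.32  ] lid z above rim mm 13.7 [-4.72  2.86 16.64] [ 0.729  1.21  -0.01 ] 0.0006465341414310586
```

Still hard: the lid lies about 4 mm towards the front, so its front underside sits on top of the front nose. In the hand, the 10° pitch about the pinch axis had shifted the flange. The fix is to pinch it lightly, lift clear, shift 4 mm towards the back, and let it go so it settles level on both noses.

Emit:
carry_out(increments=[[0,0,0.02,0,1],[0,0,0.05,0,0],[0,0,0.065,0,-1],[0.015,-0.006,0.065,0,-1],[0.0265,-0.0102,0.065,0,-1],[0.0265,-0.0102,0.065,0,-1],[0.0265,-0.0102,0.045,0,-1],[0.0265,-0.0102,0.02,0,-1],[0.0265,-0.0102,0.005,0,-1],[0.0265,-0.0102,0.002,0,-1],[0.0265,-0.0102,0.002,0,-1],[0.0265,-0.0102,0.002,0,0.3],[0.0265,-0.0102,0.002,0,1],[0.0265,-0.0102,0.002,0,1],[0.0265,-0.0102,0.002,0,1],[0.0265,-0.0102,0.002,0,1],[0.0265,-0.0102,0.002,0,1]], grip_force=20)

```text
time_s: 22.6
tool_pos: [0.611, -0.3426, 0.3186]
tool_rot: [180.0, -0.0, 68.4]
force: [-0.1, -0.3, 1.6]
grip_width: 0.0441
```

```bash
python3 rd.py
```

```text
22.75 [ 0.611  -0.3425  0.3186] lid z above rim mm 12.3 [ 0.12 -0.14  1.41] [-0.117  0.062  0.067] 0.0437804465620207
```

Emit:
carry_out(increments=[[0,0,0.006,0,1],[0,0,0.012,0,1],[0,0,0.017,0,1],[0.0018,-0.0008,0.017,0,1],[0.0037,-0.0016,0.017,0,1],[0.0037,-0.0016,0.017,0,1]], grip_force=20)

```text
time_s: 23.35
tool_pos: [0.6149, -0.3441, 0.3351]
tool_rot: [-180.0, -0.0, 68.4]
force: [0.2, -0.4, -0.9]
grip_width: 0.044
```

```bash
python3 rd.py
```

```text
23.5 [ 0.6146 -0.3442  0.3351] lid z above rim mm 28.8 [ 0.07 -0.25 -1.61] [ 0.009 -0.036 -0.036] 0.04419050114879294
```

Emit:
carry_out(increments=[[0,0,-0.002,0,1],[0,0,-0.004,0,1],[0,0,-0.006,0,1],[0,0,-0.008,0,1],[0,0,-0.008,0,1]], grip_force=6)

```text
time_s: 24.0
tool_pos: [0.6141, -0.3444, 0.3272]
tool_rot: [-179.9, 0.0, 68.4]
force: [-3.5, 1.1, 0.8]
grip_width: 0.0441
```

```bash
python3 rd.py; python3 - <<'E'
from h import *
grab("q")
s=cv2.imread("pics/q_side.png")
im=cv2.resize(s[225:300,305:370],None,fx=8,fy=8,interpolation=cv2.INTER_CUBIC)
cv2.imwrite("pics/q.png",im)
E
```

```text
24.15 [ 0.6142 -0.3444  0.3273] lid z above rim mm 21.0 [-3.05  1.24  0.13] [ 0.113  0.708 -0.023] 0.04395973110589067
```

View pics/q.png

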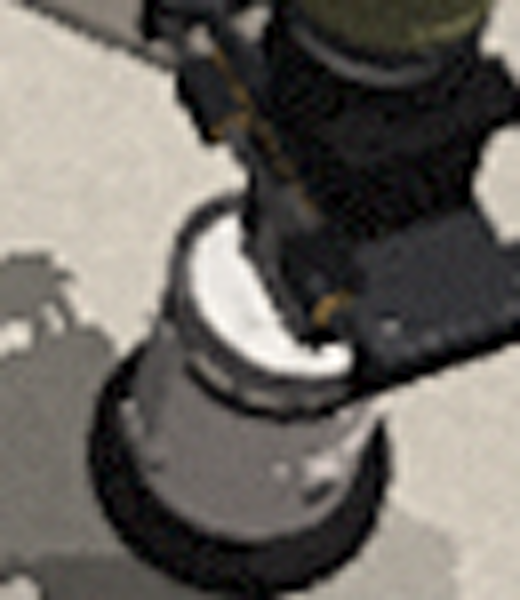

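The flange is now centred by estimate, with its low back edge against the back clip. I'll release it here to let it fall level, then look.

Emit:
carry_out(increments=[[0,0,-0.001,0,0.5],[0,0,-0.001,0,-0.3],[0,0,-0.001,0,-1],[0,0,-0.001,0,-1],[0,0,-0.001,0,-1],[0,0,0.02,0,-1],[0,0,0.05,0,-1],[-0.03,0.05,0.08,0,-1],[-0.07,0.1,0.09,0,-1],[-0.1,0.13,0.09,0,-1],[-0.1,0.13,0.09,0,-1]])

```text
time_s: 25.35
tool_pos: [0.5131, -0.2115, 0.4179]
tool_rot: [-180.0, -0.2, 68.6]
force: [-0.7, 0.3, -0.4]
grip_width: 0.0873
```

```bash
cat > look.py <<'E'
import sys
from h import *
tag=sys.argv[1]; grab(tag)
D=np.load(f"pics/{tag}_side.npy");img=cv2.imread(f"pics/{tag}_side.png")
v,u=np.nonzero(D>0);P=depthpts("side",np.c_[u,v],D)
ex=np.array([.92,-.39]);ey=np.array([.39,.92]);q=P[:,:2]-[.6105,-.342];bx=q@ex;by=q@ey
m=(np.hypot(bx,by)<.047)&(P[:,2]>.112)&(P[:,2]<.148)
for lo in(-.045,-.03,-.015,0,.015,.03):
    k=m&(bx>lo)&(bx<lo+.015);print("bx",lo,k.sum(),np.median(P[k,2]).round(4))
for lo in(-.045,-.03,-.015,0,.015,.03):
    k=m&(by>lo)&(by<lo+.015);print("by",lo,k.sum(),np.median(P[k,2]).round(4))
k=(np.hypot(bx,by)<.047)&(P[:,2]>.15);print("loop",k.sum(),P[k].mean(0).round(4))
im=cv2.resize(img[230:305,300:375],None,fx=8,fy=8,interpolation=cv2.INTER_CUBIC)
cv2.imwrite(f"pics/{tag}.png",im); print(env.get_obs()["tool_pos"].round(4))
E
python3 look.py r
```

```text
bx -0.045 97 0.1398
bx -0.03 117 0.1368
bx -0.015 130 0.1351
bx 0 82 0.1307
bx 0.015 47 0.1282
bx 0.03 50 0.126
by -0.045 105 0.1306
by -0.03 122 0.1325
by -0.015 100 0.1337
by 0 92 0.1355
by 0.015 68 0.1357
by 0.03 41 0.1345
loop 92 [ 0.6119 -0.3441  0.1688]
[ 0.5137 -0.2119  0.4183]
```

View pics/r.png

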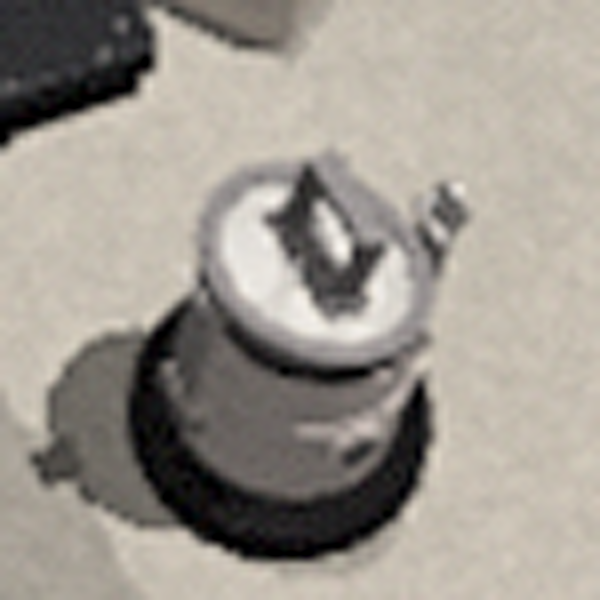

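```bash
python3 - <<'E'
from h import *
ex=np.array([.92,-.39]);ey=np.array([.39,.92])
def bins(tag,c,z0):
    D=np.load(f"pics/{tag}_side.npy");v,u=np.nonzero(D>0);P=depthpts("side",np.c_[u,v],D)
    q=P[:,:2]-c;bx=q@ex;by=q@ey;m=(np.hypot(bx,by)<.047)&(abs(P[:,2]-z0)<.016)
    print(tag,c,[(float(np.median(P[m&(b>lo)&(b<lo+.015),2]).round(4)),float(np.median(P[m&(by>lo)&(by<lo+.015),2]).round(4))) for b in(bx,) for lo in(-.045,-.03,-.015,0,.015,.03)])
    # pixels-based fit: plane in inverse depth (unbiased): z_cam fits
    k=m; s=slopes("side",np.c_[u[k],v[k]]); inv=1/D[v[k],u[k]]
    A=np.c_[s,np.ones(k.sum())];w=np.ones(k.sum())
    for _ in range(6):
        x=np.linalg.lstsq(A*w[:,None],inv*w,rcond=None)[0];r=inv-A@x;w=1/np.sqrt(1+(r/.001)**2)
    n=cal("side")[2][:3,:3].T@x; n/=-np.linalg.norm(n)*np.sign(-n[2]) if n[2]<0 else np.linalg.norm(n)
    n=n/np.linalg.norm(n)*np.sign(n[2]); print("   normal tilt bx,by deg",np.degrees(np.arcsin([n[:2]@ex,n[:2]@ey])).round(1))
bins("a",(.569,.0565),.183);bins("a",(.4675,-.13),.126);bins("o",(.6105,-.342),.131);bins("r",(.6105,-.342),.131)
E
```

```text
a (0.569, 0.0565) [(0.1845, 0.1837), (0.1832, 0.1846), (0.1844, 0.1831), (0.1857, 0.1839), (0.1834, 0.1835), (0.1844, 0.1836)]
   normal tilt bx,by deg [-0.5 -0.5]
a (0.4675, -0.13) [(0.127, 0.1246), (0.1253, 0.1263), (0.1256, 0.1254), (0.1261, 0.1259), (0.1256, 0.1261), (0.1263, 0.1263)]
   normal tilt bx,by deg [-0.9 -1.7]
o (0.6105, -0.342) [(0.1392, 0.1308), (0.1368, 0.1334), (0.1357, 0.1358), (0.1317, 0.1344), (0.1275, 0.1365), (0.1258, 0.1354)]
   normal tilt bx,by deg [10.5 -1.1]
r (0.6105, -0.342) [(0.1398, 0.1315), (0.137, 0.1328), (0.1352, 0.1337), (0.1307, 0.1355), (0.1284, 0.1356), (0.126, 0.1345)]
   normal tilt bx,by deg [10.4 -0.7]
```

The tilt is real: 10.5° by plane fit, with the hanging lid reading 0.5° by the same method. The back edge is already below the back nose, and the lid is 4 mm too far forward. I'll grasp it again, slide it back under the back nose so the front edge clears the top of the front nose, then press.

Emit:
carry_out(increments=[[0.03,-0.04,0,0,-1],[0.06,-0.08,0,0,-1],[0.09,-0.12,0,0,-1],[0.0964,-0.1286,0,0,-1],[0.0964,-0.1286,-0.01,0,-1],[0.0964,-0.1286,-0.04,0,-1],[0.0964,-0.1286,-0.07,0,-1],[0.0964,-0.1286,-0.09,0,-1],[0.0964,-0.1286,-0.098,0,-1],[0.0964,-0.1286,-0.098,0,-1],[0.0964,-0.1286,-0.098,0,0.3],[0.0964,-0.1286,-0.098,0,1],[0.0964,-0.1286,-0.098,0,1],[0.0964,-0.1286,-0.098,0,1],[0.0964,-0.1286,-0.098,0,1]], grip_force=12)

```text
time_s: 26.95
tool_pos: [0.6111, -0.3429, 0.3198]
tool_rot: [180.0, -0.0, 68.4]
force: [0.5, -0.9, -0.2]
grip_width: 0.0549
```

```bash
python3 rd.py
```

```text
27.1 [ 0.6111 -0.3428  0.3195] lid z above rim mm 13.2 [ 0.38 -0.33  0.18] [-0.035 -0.017 -0.004] 0.04415895590195077
```

Emit:
carry_out(increments=[[0.001,-0.0004,-0.0005,0,1],[0.0023,-0.001,-0.001,0,1],[0.0037,-0.0016,-0.001,0,1],[0.0046,-0.002,-0.001,0,1],[0.0046,-0.002,-0.001,0,1]])

```text
time_s: 27.6
tool_pos: [0.6139, -0.3439, 0.3179]
tool_rot: [-179.5, -0.1, 68.4]
force: [-8.8, 6.4, 5.9]
grip_width: 0.0439
```

```bash
python3 rd.py
```

```text
27.75 [ 0.6139 -0.3439  0.3179] lid z above rim mm 11.6 [-8.9   5.88  5.32] [1.337 1.993 0.06 ] 0.044280853015201134
```

Emit:
carry_out(increments=[[0,0,-0.0015,0,1],[0,0,-0.003,0,1],[0,0,-0.003,0,1]])

```text
time_s: 28.05
tool_pos: [0.6141, -0.344, 0.3162]
tool_rot: [-179.6, -0.2, 68.4]
force: [-9.3, 6.2, 9.7]
grip_width: 0.0446
```

```bash
python3 rd.py; python3 look.py s
```

```text
28.2 [ 0.6141 -0.344   0.3162] lid z above rim mm 9.9 [-9.43  6.57  9.86] [1.523 2.071 0.079] 0.044146591064864724
bx -0.045 86 0.1373
bx -0.03 111 0.1335
bx -0.015 127 0.1329
bx 0 16 0.1274
bx 0.015 0 nan
bx 0.03 0 nan
by -0.045 64 0.1287
by -0.03 74 0.1336
by -0.015 57 0.1347
by 0 61 0.1353
by 0.015 54 0.1364
by 0.03 30 0.1338
loop 2250 [ 0.5948 -0.3511  0.4249]
[ 0.6141 -0.344   0.3162]
  return _methods._mean(a, axis=axis, dtype=dtype,
  ret = ret.dtype.type(ret / rcount)
```

View pics/s.png

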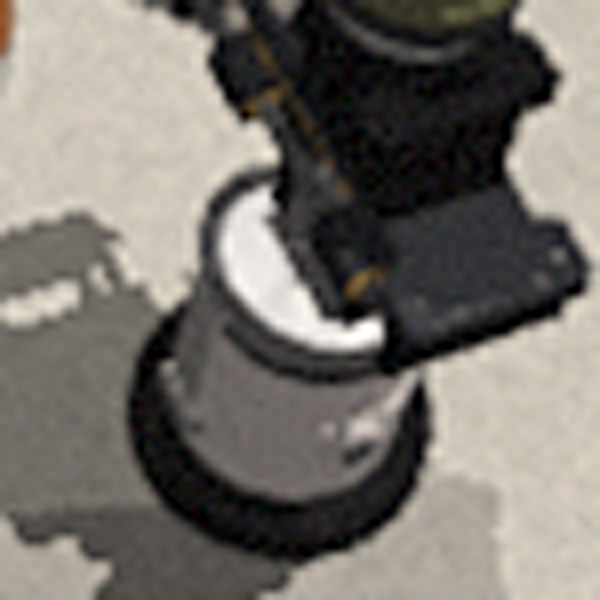

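The front is coming down (0.1398 to 0.1373). Continuing.

Emit:
carry_out(increments=[[0,0,-0.0015,0,1],[0,0,-0.003,0,1],[0,0,-0.003,0,1]])

```text
time_s: 28.6
tool_pos: [0.615, -0.3443, 0.3147]
tool_rot: [-179.9, -0.1, 68.4]
force: [-7.3, 6.3, 12.5]
grip_width: 0.0435
```

```bash
python3 rd.py
```

```text
28.75 [ 0.6151 -0.3443  0.3146] lid z above rim mm 8.3 [-7.15  6.05 12.03] [1.372 1.591 0.075] 0.04404577229230282
```

Emit:
carry_out(increments=[[0,0,-0.0015,0,1],[0,0,-0.003,0,1],[0,0,-0.003,0,1]])

```text
time_s: 29.05
tool_pos: [0.6154, -0.3444, 0.3137]
tool_rot: [-180.0, -0.2, 68.4]
force: [-7.6, 7.3, 19.9]
grip_width: 0.0445
```

```bash
python3 rd.py 2>/dev/null; python3 look.py t 2>/dev/null | head -3
```

```text
29.2 [ 0.6154 -0.3445  0.3137] lid z above rim mm 7.4 [-8.29  6.48 19.63] [1.69  1.951 0.078] 0.04382694613719739
bx -0.045 83 0.1357
bx -0.03 114 0.1335
bx -0.015 135 0.1324
```

```bash
python3 - <<'E'
import cv2,numpy as np
o=[]
for t in("a","r","t"):
    im=cv2.imread(f"pics/{t}_side.png")[250:290,312:342]
    im=cv2.resize(im,None,fx=8.5,fy=12,interpolation=cv2.INTER_CUBIC) if 0 else cv2.resize(im,None,fx=8.8,fy=8.8,interpolation=cv2.INTER_CUBIC)
    o.append(np.clip((im/255.)**.6*255,0,255).astype(np.uint8))
cv2.imwrite("pics/u.png",np.hstack(o))
E
```

```text
(no output)
```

View pics/u.png

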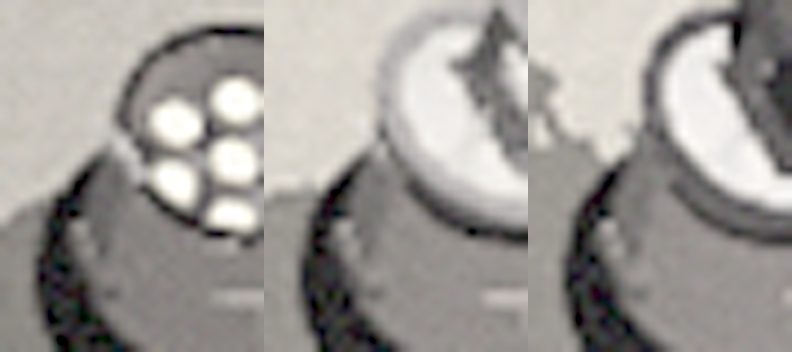

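Emit:
carry_out(increments=[[-0.001,0.0007,0,0,1],[-0.002,0.0014,0,0,1],[-0.002,0.0014,0,0,1]])

```text
time_s: 29.6
tool_pos: [0.6144, -0.3437, 0.3138]
tool_rot: [179.7, -0.1, 68.4]
force: [-1.9, 3.4, 15.9]
grip_width: 0.0443
```

```bash
python3 rd.py 2>/dev/null; python3 look.py v 2>/dev/null | head -3
```

```text
29.75 [ 0.6145 -0.3437  0.3138] lid z above rim mm 7.5 [-2.77  3.13 16.19] [0.843 0.863 0.063] 0.0441387633620514
bx -0.045 89 0.1361
bx -0.03 119 0.1332
bx -0.015 125 0.1323
```

```bash
cat > tilt.py <<'E'
from h import *
ex=np.array([.92,-.39]);ey=np.array([.39,.92])
def tilt(tag,c,z0,hw=.018,thr=0):
    D=np.load(f"pics/{tag}_side.npy");img=cv2.imread(f"pics/{tag}_side.png");v,u=np.nonzero((D>0)&(img.min(2)>thr));P=depthpts("side",np.c_[u,v],D)
    q=P[:,:2]-c;k=(np.hypot(*q.T)<.05)&(abs(P[:,2]-z0)<hw)
    s=slopes("side",np.c_[u[k],v[k]]);inv=1/D[v[k],u[k]];A=np.c_[s,np.ones(k.sum())];w=np.ones(k.sum())
    for _ in range(8):
        x=np.linalg.lstsq(A*w[:,None],inv*w,rcond=None)[0];r=inv-A@x;w=1/np.sqrt(1+(r/.001)**2)
    cov=np.linalg.inv(A.T@A)*np.var(r)
    n=cal("side")[2][:3,:3].T@x;n=n/np.linalg.norm(n)*np.sign(n[2])
    print(tag,k.sum(),"tilt world x,y deg",np.degrees(np.arcsin(n[:2])).round(1),"bx,by",np.degrees(np.arcsin([n[:2]@ex,n[:2]@ey])).round(1))
E
python3 - <<'E'
from tilt import *
for th in(0,185):
    tilt("a",(.569,.0565),.183,thr=th);tilt("b",(.569,.0565),.183,thr=th);tilt("c",(.569,.0565),.203,thr=th);tilt("d",(.5015,.058),.277,thr=th);tilt("e",(.609,-.342),.1964,thr=th);tilt("f",(.609,-.342),.143,thr=th);tilt("r",(.609,-.342),.132,thr=th);tilt("v",(.6105,-.342),.132,thr=th)
for n in("top","side"):
    pass
print(plane("top",[(425,235),(432,235),(420,215),(497,240),(468,168),(398,265),(382,250)],.02).round(3))
D=np.load("pics/a_top.npy");print(depthpts("top",[(425,235),(478,240),(450,180),(395,255)],D).round(3))
E
```

```text
a 421 tilt world x,y deg [-0.4 -0.2] bx,by [-0.3 -0.4]
b 341 tilt world x,y deg [-0.5 -0.1] bx,by [-0.4 -0.3]
c 290 tilt world x,y deg [-4.7 -0.6] bx,by [-4.1 -2.4]
d 334 tilt world x,y deg [10.  -1.6] bx,by [9.8 2.4]
e 346 tilt world x,y deg [ 9.  -4.5] bx,by [10.1 -0.7]
f 327 tilt world x,y deg [ 9.2 -4.9] bx,by [10.3 -0.9]
r 584 tilt world x,y deg [10.2 -4.2] bx,by [11.   0.1]
v 393 tilt world x,y deg [ 6.8 -3.8] bx,by [ 7.8 -0.8]
a 119 tilt world x,y deg [0.7 2.8] bx,by [-0.5  2.8]
b 117 tilt world x,y deg [3.  1.7] bx,by [2.1 2.7]
c 96 tilt world x,y deg [-3.3 -0.8] bx,by [-2.7 -2. ]
d 100 tilt world x,y deg [17.   0.8] bx,by [15.3  7.2]
e 129 tilt world x,y deg [13.6 -4.1] bx,by [14.1  1.4]
f 123 tilt world x,y deg [13.1 -5.3] bx,by [14.1  0.2]
r 185 tilt world x,y deg [12.2 -4.4] bx,by [12.9  0.7]
v 128 tilt world x,y deg [11.1 -2.9] bx,by [11.3  1.6]
[[ 0.436 -0.464  0.02 ]
 [ 0.434 -0.485  0.02 ]
 [ 0.496 -0.458  0.02 ]
 [ 0.401 -0.683  0.02 ]
 [ 0.625 -0.63   0.02 ]
 [ 0.358 -0.372  0.02 ]
 [ 0.405 -0.331  0.02 ]]
[[ 0.438 -0.469  0.006]
 [ 0.407 -0.625  0.016]
 [ 0.588 -0.557  0.042]
 [ 0.389 -0.375 -0.005]]
```

The tilt history is now clear: hanging -0.4°, lifted -4°, drawn off +10°. The bar must have dragged on the hook's turned-up end, and light-grip pushing only took it down to about 8°. The sure mend is to lift the lid out, set it flat on the free bench at about (0.46,-0.48) and re-pinch it level with the tips right at the flange.

Emit:
carry_out(increments=[[0,0,0.01,0,1],[0,0,0.025,0,1],[0,0,0.05,0,1],[0,0,0.08,0,1],[-0.02,-0.02,0.085,0,1],[-0.05,-0.045,0.085,0,1],[-0.085,-0.075,0.085,0,1],[-0.12,-0.105,0.085,0,1],[-0.145,-0.128,0.085,0,1],[-0.1545,-0.1363,0.085,0,1],[-0.1545,-0.1363,0.07,0,1],[-0.1545,-0.1363,0.03,0,1],[-0.1545,-0.1363,-0.01,0,1],[-0.1545,-0.1363,-0.05,0,1],[-0.1545,-0.1363,-0.075,0,1],[-0.1545,-0.1363,-0.08,0,1],[-0.1545,-0.1363,-0.08,0,1]], grip_force=25)

```text
time_s: 31.55
tool_pos: [0.4607, -0.478, 0.228]
tool_rot: [-179.9, -0.1, 68.5]
force: [-0.5, -0.8, -0.6]
grip_width: 0.0437
```

```bash
python3 rd.py; python3 - <<'E'
from h import *
p,d=env.read_camera("side"); cv2.imwrite("pics/w.png",cv2.resize(p[200:384,240:440,::-1],None,fx=3,fy=3))
E
```

```text
31.7 [ 0.4602 -0.48    0.2313] lid z above rim mm -75.0 [ 0.11 -0.18 -0.42] [-0.047 -0.013  0.027] 0.04392591874840148
```

View pics/w.png

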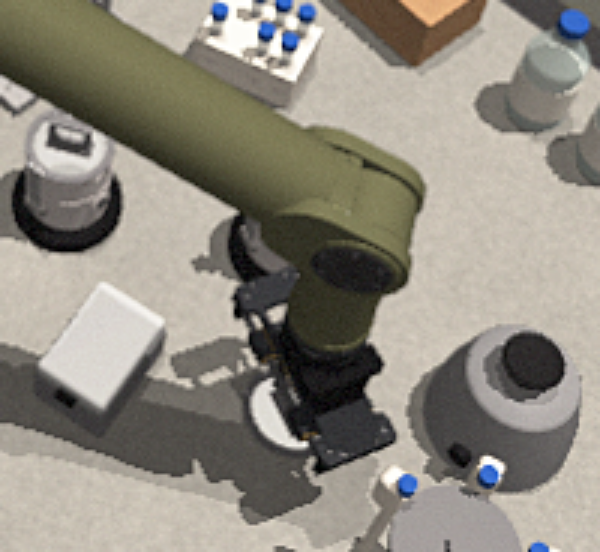

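The spot is clear; the lid hangs at (270,420) in the crop. I'll lower it onto the bench with a light grip, open, and re-pinch.

Emit:
carry_out(increments=[[0,0,-0.008,0,1],[0,0,-0.014,0,1],[0,0,-0.02,0,1],[0,0,-0.0235,0,1],[0,0,-0.0245,0,1],[0,0,-0.0245,0,0.3],[0,0,-0.0255,0,-0.3],[0,0,-0.026,0,-0.5],[0,0,-0.0265,0,-0.5],[0,0,-0.0265,0,-0.5]], grip_force=5)

```text
time_s: 32.75
tool_pos: [0.4591, -0.4817, 0.2048]
tool_rot: [179.8, 0.2, 68.3]
force: [-1.0, -2.4, 5.3]
grip_width: 0.0635
```

```bash
python3 rd.py
```

```text
32.9 [ 0.4592 -0.4816  0.2048] lid z above rim mm -101.5 [-1.32 -2.16  5.87] [-0.398  0.275  0.013] 0.06477566728549759
```

Emit:
carry_out(increments=[[0,0,0,0,0.5],[0,0,0,0,1],[0,0,0,0,1],[0,0,0,0,1],[0,0,0,0,1],[0,0,0,0,1]], grip_force=55)

```text
time_s: 33.5
tool_pos: [0.4605, -0.4802, 0.2047]
tool_rot: [179.7, 0.0, 68.4]
force: [0.4, -0.0, 6.8]
grip_width: 0.0434
```

```bash
python3 rd.py; python3 - <<'E'
from h import *
grab("x")
from tilt import *
tilt("x",(.460,-.480),.022)
E
```

```text
33.65 [ 0.4605 -0.4802  0.2047] lid z above rim mm -101.6 [-0.22  0.48  6.42] [ 0.195 -0.053 -0.011] 0.043347494056494615
x 321 tilt world x,y deg [-2.6  0.3] bx,by [-2.5 -0.8]
```

The lid is flat on the bench and pinched level, with the tips resting on the flange. Carrying it back to the bucket.

Emit:
carry_out(increments=[[0,0,0.02,0,1],[0,0,0.06,0,1],[0,0,0.105,0,1],[0,0,0.145,0,1],[0,0,0.17,0,1],[0.015,0.015,0.175,0,1],[0.045,0.042,0.175,0,1],[0.08,0.075,0.175,0,1],[0.115,0.107,0.175,0,1],[0.14,0.13,0.175,0,1],[0.1495,0.138,0.175,0,1],[0.1495,0.138,0.175,0,1],[0.1495,0.138,0.165,0,1],[0.1495,0.138,0.145,0,1],[0.1495,0.138,0.138,0,1],[0.1495,0.138,0.138,0,1],[0.1495,0.138,0.138,0,1]])

```text
time_s: 35.45
tool_pos: [0.6079, -0.3429, 0.3414]
tool_rot: [180.0, 0.0, 68.3]
force: [0.7, -0.7, -1.1]
grip_width: 0.0433
```

```bash
python3 rd.py; python3 - <<'E'
from h import *
p,d=env.read_camera("side"); cv2.imwrite("pics/y_side.png",p[:,:,::-1]);np.save("pics/y_side.npy",d)
o=env.get_obs();t=o["tool_pos"]
from tilt import *
tilt("y",(t[0],t[1]),t[2]-.1825)
k=9;x0,y0=315,225
im=cv2.resize(cv2.imread("pics/y_side.png")[y0:y0+65,x0:x0+60],None,fx=k,fy=k,interpolation=cv2.INTER_CUBIC)
a=np.linspace(0,2*np.pi,150)
for c,z,r,col in(((t[0],t[1]),t[2]-.1825,.048,(0,0,255)),((.6097,-.342),.115,.046,(0,255,0))):
    for q in (proj("side",np.c_[c[0]+r*np.cos(a),c[1]+r*np.sin(a),0*a+z])-[x0,y0]+.5)*k: cv2.circle(im,tuple(q.astype(int)),1,col,-1)
cv2.imwrite("pics/y.png",im)
E
```

```text
35.6 [ 0.6086 -0.3423  0.342 ] lid z above rim mm 35.7 [ 0.22  0.14 -1.03] [-0.012 -0.038 -0.011] 0.04364980231247066
y 338 tilt world x,y deg [-4.8  1.6] bx,by [-5.1 -0.4]
```

View pics/y.png

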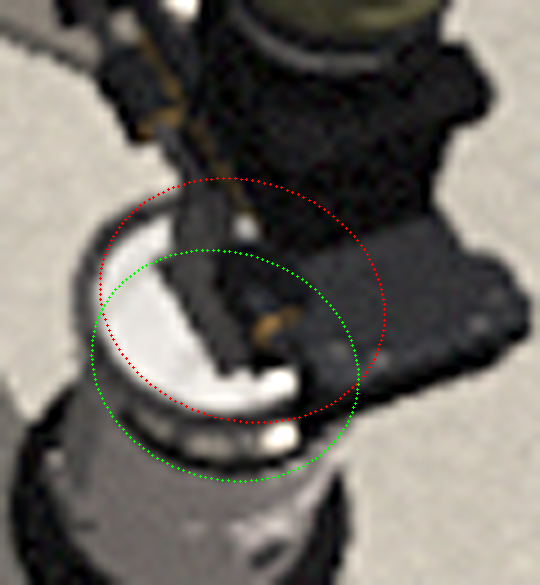

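The lid is level now but sits several mm towards the front in the hand. Its left edge is at x=75 in the crop, against 100 predicted. I'll measure that offset.

```bash
python3 - <<'E'
from h import *
from scipy.optimize import least_squares
def edge(tag,zp,c0,R=.0475):
    # visible outer-left edge: scan rays outward from lid centre in the picture; strongest bright(bg)->dark(rim)
    g=cv2.GaussianBlur(cv2.cvtColor(cv2.imread(f"pics/{tag}_side.png"),cv2.COLOR_BGR2GRAY),(3,3),0).astype(float)
    pts=[]
    for a in np.radians(np.arange(0,360,3)):
        rr=np.arange(.040,.062,.0005);P=np.c_[c0[0]+rr*np.cos(a),c0[1]+rr*np.sin(a),0*rr+zp];uv=proj("side",P)
        val=cv2.remap(g.astype(np.float32),uv[:,0].astype(np.float32)[None],uv[:,1].astype(np.float32)[None],cv2.INTER_LINEAR)[0]
        d=np.gradient(val);i=np.argmax(d)
        if d[i]>2 and val[-1]>140 and 0<i<len(rr)-1: pts.append(P[i,:2])
    pts=np.array(pts);f=least_squares(lambda c:np.hypot(*(pts-c).T)-R,c0,loss="soft_l1",f_scale=.001)
    return len(pts),f.x.round(4),np.abs(f.fun).mean().round(4)
t=env.get_obs()["tool_pos"];z=t[2]-.1825
c=np.array(t[:2])-.004*np.array([.92,-.39])
for _ in range(3): r=edge("y",z,c); print(r); c=r[1]
d=c-t[:2];print("tool",t,"offset bx,by mm",d@[.92,-.39]*1e3,d@[.39,.92]*1e3)
c=np.array([.569,.056])
for _ in range(3): r=edge("a",.1845,c);c=r[1]
print("check hanging",r)
E
```

```text
(39, array([ 0.5969, -0.3384]), np.float64(0.0024))
(42, array([ 0.5963, -0.3386]), np.float64(0.0022))
(42, array([ 0.5969, -0.3386]), np.float64(0.0021))
tool [ 0.60869855 -0.34206019  0.34187134] offset bx,by mm -12.204138922120187 -1.418061220675654
check hanging (81, array([0.564 , 0.0531]), np.float64(0.0027))
```

Emit:
carry_out(increments=[[0.0035,-0.0014,0,0,1],[0.0068,-0.0027,-0.004,0,1],[0.0068,-0.0027,-0.009,0,1],[0.0068,-0.0027,-0.013,0,1],[0.0068,-0.0027,-0.0145,0,1],[0.0068,-0.0027,-0.0145,0,1]])

```text
time_s: 36.25
tool_pos: [0.6153, -0.3443, 0.3259]
tool_rot: [-179.9, -0.0, 68.4]
force: [0.4, 0.5, -0.6]
grip_width: 0.0431
```

```bash
sed -i 's/.1913/.1906/' rd.py; python3 rd.py; python3 - <<'E'
from h import *
p,d=env.read_camera("side"); cv2.imwrite("pics/z_side.png",p[:,:,::-1]);np.save("pics/z_side.npy",d)
t=env.get_obs()["tool_pos"]
k=9;x0,y0=315,225
im=cv2.resize(cv2.imread("pics/z_side.png")[y0:y0+65,x0:x0+60],None,fx=k,fy=k,interpolation=cv2.INTER_CUBIC)
a=np.linspace(0,2*np.pi,150)
for c,z,r,col in(((.6097,-.342),t[2]-.1826,.048,(0,0,255)),((.6097,-.342),.120,.046,(0,255,0))):
    for q in (proj("side",np.c_[c[0]+r*np.cos(a),c[1]+r*np.sin(a),0*a+z])-[x0,y0]+.5)*k: cv2.circle(im,tuple(q.astype(int)),1,col,-1)
cv2.imwrite("pics/z.png",im)
E
```

```text
36.4 [ 0.6155 -0.3444  0.3267] lid z above rim mm 21.1 [-0.61  0.08 -1.49] [-0.022 -0.016 -0.025] 0.043068093674103955
```

View pics/z.png

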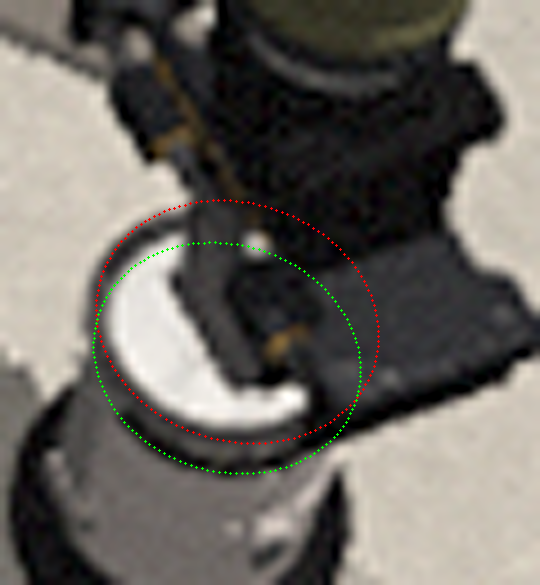

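Remaining offset is about 1 px (2 mm). Shifting and lowering to nose height.

Emit:
carry_out(increments=[[0.0016,-0.0007,-0.001,0,1],[0.0016,-0.0007,-0.003,0,1],[0.0016,-0.0007,-0.005,0,1],[0.0016,-0.0007,-0.005,0,1]])

```text
time_s: 36.85
tool_pos: [0.6176, -0.3452, 0.3217]
tool_rot: [179.9, 0.0, 68.4]
force: [2.3, -0.8, -0.8]
grip_width: 0.043
```

```bash
python3 rd.py
```

```text
37.0 [ 0.6174 -0.3452  0.3217] lid z above rim mm 16.1 [ 2.25 -0.82 -0.71] [-0.236 -0.506 -0.009] 0.042928965774884274
```

Emit:
carry_out(increments=[[0.0014,-0.0006,0,0,1],[0.0014,-0.0006,0,0,1],[0.0014,-0.0006,0,0,1]])

```text
time_s: 37.3
tool_pos: [0.6184, -0.3457, 0.3214]
tool_rot: [-180.0, -0.0, 68.4]
force: [1.0, -0.7, -0.1]
grip_width: 0.043
```

```bash
python3 rd.py
```

```text
37.45 [ 0.6183 -0.3457  0.3214] lid z above rim mm 15.8 [ 0.61 -0.47 -1.15] [-0.04  -0.179 -0.014] 0.04314683700486813
```

Emit:
carry_out(increments=[[0.0009,-0.0004,-0.0015,0,1],[0.0009,-0.0004,-0.003,0,1],[0.0009,-0.0004,-0.003,0,1]])

```text
time_s: 37.75
tool_pos: [0.6193, -0.3462, 0.3187]
tool_rot: [-180.0, -0.0, 68.4]
force: [-1.7, 0.4, 1.7]
grip_width: 0.0433
```

```bash
python3 rd.py
```

```text
37.9 [ 0.6193 -0.3462  0.3187] lid z above rim mm 13.1 [-0.66  1.    1.92] [ 0.116  0.159 -0.005] 0.04336662503572755
```

Centred: side force is small and the push begins at 13 mm, as described. Pressing on.

Emit:
carry_out(increments=[[-0.0001,0.0001,-0.0013,0,1],[-0.0003,0.0003,-0.0026,0,1],[-0.0003,0.0003,-0.0026,0,1]])

```text
time_s: 38.2
tool_pos: [0.6192, -0.3462, 0.3172]
tool_rot: [179.9, 0.0, 68.4]
force: [-0.2, 0.9, 6.0]
grip_width: 0.0431
```

```bash
python3 rd.py
```

```text
38.35 [ 0.6192 -0.3462  0.3172] lid z above rim mm 11.6 [-0.73  0.9   5.54] [0.109 0.254 0.007] 0.04306825548724567
```

Emit:
carry_out(increments=[[-0.0002,0.0002,-0.0015,0,1],[-0.0004,0.0004,-0.003,0,1],[-0.0004,0.0004,-0.003,0,1]])

```text
time_s: 38.65
tool_pos: [0.619, -0.3461, 0.3154]
tool_rot: [179.8, 0.0, 68.4]
force: [-1.2, 0.5, 8.5]
grip_width: 0.0434
```

```bash
python3 rd.py
```

```text
38.8 [ 0.619  -0.3461  0.3153] lid z above rim mm 9.7 [-1.28  0.23  9.46] [0.086 0.26  0.02 ] 0.04318268178768017
```

Smooth so far: 9.5 N at 9.7 mm, balanced. Continuing.

Emit:
carry_out(increments=[[-0.0002,0.0002,-0.0015,0,1],[-0.0003,0.0003,-0.003,0,1],[-0.0003,0.0003,-0.003,0,1]])

```text
time_s: 39.1
tool_pos: [0.6185, -0.3452, 0.3095]
tool_rot: [180.0, 0.0, 68.4]
force: [1.5, -0.1, -0.5]
grip_width: 0.0433
```

```bash
python3 rd.py
```

```text
39.25 [ 0.6185 -0.3451  0.3094] lid z above rim mm 3.8 [ 0.74 -0.77 -0.04] [-0.289 -0.422 -0.008] 0.04280798554871337
```

Snapped: the lid dropped to about 4 mm above the rim and the force fell to about 0. Now pressing on the seal.

Emit:
carry_out(increments=[[0.0001,-0.0001,-0.0013,0,1],[0.0002,-0.0002,-0.0026,0,1],[0.0002,-0.0002,-0.004,0,1],[0.0002,-0.0002,-0.004,0,1]])

```text
time_s: 39.65
tool_pos: [0.6185, -0.3453, 0.3069]
tool_rot: [180.0, -0.0, 68.4]
force: [-2.3, 0.8, 7.8]
grip_width: 0.0432
```

```bash
python3 rd.py; python3 - <<'E'
from h import *
grab("A")
from tilt import *
tilt("A",(.6105,-.342),.125)
im=cv2.imread("pics/A_side.png")[225:300,305:370]
cv2.imwrite("pics/A.png",cv2.resize(im,None,fx=8,fy=8,interpolation=cv2.INTER_CUBIC))
D=np.load("pics/A_side.npy");v,u=np.nonzero((D>0)&(cv2.imread("pics/A_side.png").min(2)>170));P=depthpts("side",np.c_[u,v],D);m=(np.hypot(P[:,0]-.6105,P[:,1]+.342)<.047)&(abs(P[:,2]-.127)<.02);print("white z",np.median(P[m,2]),m.sum())
E
```

```text
39.8 [ 0.6185 -0.3453  0.3071] lid z above rim mm 1.5 [-1.57  1.41  6.92] [ 0.204  0.31  -0.027] 0.04336091355716807
A 422 tilt world x,y deg [-2.  -1.3] bx,by [-1.3 -2. ]
white z 0.1226374263359726 164
```

View pics/A.png

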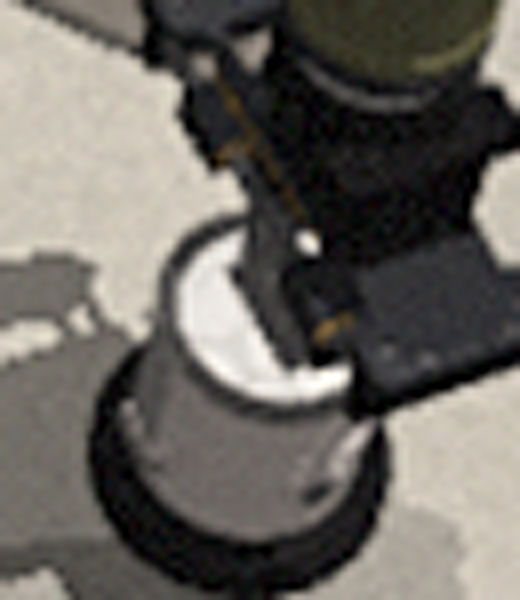

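The lid is level (about 1°), flush on the bucket, and its centre reads 0.1226, lower than the closed twin's 0.1253. Bringing the push up to 10 N.

Emit:
carry_out(increments=[[0,0,-0.0008,0,1],[-0.0002,0.0001,-0.0015,0,1],[-0.0002,0.0001,-0.0015,0,1],[-0.0002,0.0001,-0.0015,0,1]])

```text
time_s: 40.3
tool_pos: [0.6184, -0.3453, 0.3061]
tool_rot: [179.9, -0.0, 68.4]
force: [-1.9, 1.1, 9.3]
grip_width: 0.043
```

```bash
python3 rd.py; python3 rd.py
```

```text
40.45 [ 0.6184 -0.3453  0.3061] lid z above rim mm 0.5 [-1.89  1.31  8.45] [ 0.28   0.387 -0.055] 0.04327440374760265
40.6 [ 0.6184 -0.3453  0.3061] lid z above rim mm 0.5 [-1.72  1.56  8.37] [0.304 0.373 0.019] 0.042783892326653035
```

Emit:
carry_out(increments=[[-0.0001,0.0001,-0.0006,0,1],[-0.0001,0.0001,-0.0006,0,1],[-0.0001,0.0001,-0.0006,0,1]])

```text
time_s: 40.9
tool_pos: [0.6184, -0.3453, 0.3058]
tool_rot: [179.9, -0.0, 68.4]
force: [-1.9, 1.1, 9.5]
grip_width: 0.0434
```

```bash
python3 rd.py; python3 rd.py
```

```text
41.05 [ 0.6183 -0.3453  0.3058] lid z above rim mm 0.2 [-1.85  1.5   9.94] [0.317 0.408 0.005] 0.043458499192713954
41.2 [ 0.6184 -0.3453  0.3058] lid z above rim mm 0.2 [-1.91  1.12  9.38] [ 0.295  0.459 -0.05 ] 0.04332937703666338
```

Steady at about 9.7 N. One last look at the whole scene, then I hand in.

View pics/A_side.png

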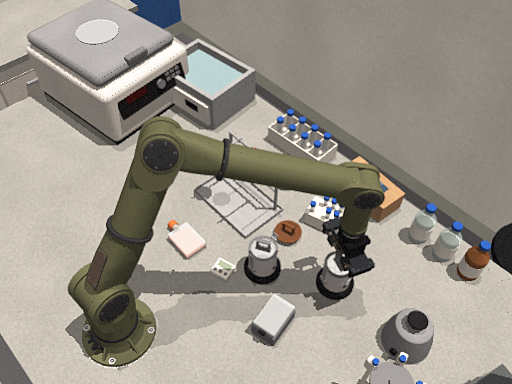

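```bash
python3 - <<'E'
from h import *
r=env.sign_off(); print(r); o=env.get_obs(); print(o["time_s"],o["tool_pos"],o["force"])
E
```

```text
the job is handed in; nothing more can be done
None
the job is handed in; nothing more can be done
```

The big lid is on the open bucket with both clips apparently snapped over its rim. I handed in at about 41 s with the arm still pressing it down at about 9.7 N.

**What went wrong on the way:** drawing the lid off the hook tilted it about 10° in the grip. The first pushes on the bucket, up to about 20 N, stopped with the lid about 9 mm above the rim. Releasing the lid on the bucket, pressing its front edge and sliding it back did not free it. I then lifted it out, set it flat on the bare bench for a moment, gripped it again level, and centred it by feeling for the clips.

**Last checks:**
- **Snap:** the push rose from 2 to 9.5 N between 13 and 10 mm above the rim. It then fell to about 0 as the lid dropped to about 4 mm.
- **Seat:** the lid is level to about 1–2° and sits about 0.2 mm above the rim by arm height. Its centre reads 0.123 m, just below the closed bucket's lid at 0.125 m.
- **Surroundings:** the other objects visible in the last picture stand where they did. The small lid's hook and the wash bottle were hidden behind the arm, so I did not check those.

**Less certain:**
- The clips could not be seen closed under the gripper, so the snap is judged from force and height alone.
- About 2 N of side force remains.
- The loop is pinched roughly 8 mm off-centre between the pads.

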